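# Change over the dissecting bench for the next plate

### The job

Get the dissecting bench ready for the next plate: first pull the spent lamp cartridge straight up out of its socket, then turn the numbered dial until 6 stands at the red index, and only then set the green-lidded dish flat on the stage's seat and gently slide the clamp jaw up until its red pad is visibly pressed in and holds the dish against both posts. The cartridge and every yellow-lidded dish end up in the grey tray (at any time), the dishes flat on its floor side by side. Leave the blue dish and everything else on the bench where it is.

Things in the scene. Friction and masses are not known exactly. Their poses are not given: they have to be found in the camera images.
- lamp: spent lamp cartridge, 120 g, at first plugged into the lamp house. Origin: centre of its underside, z up along it. Shank 24 (x) by 18 (y) mm up to z = 34 mm; above it a finned aluminium head 38 (x) by 28 (y) mm from z = 34 to 84 mm with a round green lens on top. Pulled straight up it comes free against a sprung catch with about 10 to 15 N. It stands by itself on its shank on a flat floor
- socket (a point): centre of the socket's mouth in the top of the cream lamp house (fixed block 90 x 90 x 45 mm high); axes along the block's sides, z up; the cartridge sits 32 mm deep in it, turned as the block
- dial (a joint): angle of the numbered dial (rad): 0 when digit 0 stands at the red index, growing as the dial is turned clockwise seen from above; a click every 0.35 rad, digits 0 to 7 (value = digit x 0.35, so 6 is 2.1), end stops at 0 and 2.45. About 0.1 N m takes it over a click; it settles into the nearest click and stays there
- dial_grip (a point): on the dial's vertical axis, 66 mm above the table, where to grip it: a knurled aluminium barrel 42 mm across, 38 to 88 mm above the table. The point turns with the dial
- dialbox: fixed cream box under the dial, 127 (x) by 106 (y) mm, 29 mm high, its middle 11 mm in +x from the origin; origin at table height on the dial's axis. The dial's white skirt (100 mm across, top 38 mm above the table) carries the digits; the red index stands beside the skirt on the box's +x side
- seat (a point): centre of the dish seat (black disc) on the top of the aluminium stage, 30 mm above the table; y along the clamp's slide towards two fixed steel posts, z up. Posts: 12 mm thick, 18 mm high, at x = -19 and +19 mm, y = +28 mm: a dish pushed against both sits centred on the seat. The fixed stage spans x -55 to 55 mm and y -190 to +60 mm from here
- jaw: clamp jaw: black upright tab 30 (x) by 16 (y) mm, up to 48 mm above the stage top; slides in the seat's +y, 75 mm at most, from 114 mm short of the seat. Needs about 8 N and stays where it is left. Origin on the stage top under the tab's centre, axes as the seat's. It carries a red sprung pad 44 mm wide, 4 to 18 mm above the stage, its free face 24 mm in front (+y) of the origin
- pad (a joint): how far the clamp's red pad is pressed back (m), 0 free to 0.008 fully pressed; its spring gives 1.5 N at first, growing by 0.5 N for each mm, and the jaw's friction keeps it pressed
- tray: fixed grey tray, 182 (x) by 204 (y) mm outside, floor 3 mm thick, rim 10 mm high and 4 mm thick; origin at the centre of its underside, axes along its sides
- green: closed Petri dish, cylinder 56 mm across and 20 mm high, 50 g, green lid; origin at the centre of its underside, z up: the next plate, for the stage
- blue: closed Petri dish, cylinder 56 mm across and 20 mm high, 50 g, blue lid; origin at the centre of its underside, z up: a reference plate, to be left alone
- yellow1: closed Petri dish, cylinder 56 mm across and 20 mm high, 50 g, yellow lid; origin at the centre of its underside, z up: a finished plate, for the tray; may be absent
- yellow2: closed Petri dish, cylinder 56 mm across and 20 mm high, 50 g, yellow lid; origin at the centre of its underside, z up: a finished plate, for the tray; may be absent
- yellow3: closed Petri dish, cylinder 56 mm across and 20 mm high, 50 g, yellow lid; origin at the centre of its underside, z up: a finished plate, for the tray; may be absent
- yellow4: closed Petri dish, cylinder 56 mm across and 20 mm high, 50 g, yellow lid; origin at the centre of its underside, z up: a finished plate, for the tray; may be absent
- pen: red marker pen, 130 mm long, 12 mm thick, lying; origin under its middle; leave alone
- needle: black-handled needle holder, 160 mm long, lying; origin under its middle; leave alone
- spray: white bottle with blue cap, 64 mm across, 170 mm high; origin under it; leave alone
- jar: amber jar with red cap, 60 mm across, 80 mm high; origin under it; leave alone
- beaker: glass beaker, 70 mm across, 90 mm high; origin under it; leave alone
- tipbox: blue box 120 x 85 x 60 mm; origin under it; leave alone
There are look-alikes about, which are no part of the job. Of the things that look like the green, take the one that is farthest from the robot's base at the start.

How it is judged:
By the outcome, as a careful person would: the job done as asked, in the order asked, and still so for the second after the job is handed in, with the robot touching nothing.
Of yellow1, yellow2, yellow3, yellow4 only 2 to 4 are there at a start; the rules pass over those that are not, and their reading is None.
At some moment in a run one of yellow1, yellow2, yellow3, yellow4 may be knocked a few centimetres aside while the robot is not near it.
It also fails if it takes over 210 s, if anything falls off the work surface, if the arm or the gripper's body presses on something with over 40 N, if the wrist force passes 120 N, or if a joint passes its speed limit or range.

### The arm

A 7-joint arm with a two-finger parallel gripper is mounted at the origin on the work surface. World frame = base frame: x ahead of the robot, y to its left, z up, the work surface at z = 0. Lengths are in m, angles in rad, forces in N, time in s.
With the tool pointing down it reaches from about 0.4 to 0.85 m from the base axis. Payload 4.5 kg.
Tool frame: the origin (TCP) lies between the finger pads; the fingertips stand 19 mm ahead of it and the grasp point (between the pads) is the TCP (r.nose_length is the distance from the TCP to the fingertips, in m); z points along the fingers, x is the direction in which the jaws open and shut, and the axes are right-handed (so a half turn about z gives the same grasp; the last joint's range is limited). The gripper opens to 88 mm and grips with 3 to 60 N. Pads are 18 mm wide; open, the fingers measure 123 mm over their backs; the gripper's body (75 mm by 187 mm) begins 45 mm behind the grasp point.
Start: joints at [1.194, 0.689, -0.195, 1.565, 0.157, 0.902, -0.215], TCP at [0.25, -0.573, 0.258] pointing down, gripper open.
Joint ranges: [-3.01, 3.01], [-0.46, 2.08], [-1.47, 1.51], [0.13, 2.56], [-1, 4.14], [0.04, 2.09], [-2.66, 2.66]. Speed limits (rad/s): [2.57, 2.57, 3.14, 3.14, 3.14, 3.14, 3.14].

### API

Orientations are given as a unit quaternion [x, y, z, w].
In Python, from plant import get_state, vision, r gives the robot as it stands.
- The arm moves only by the tool play_rows, never from a script. Its argument "deltas" is a list that holds one entry, the list of rows, each a list of 7 numbers: the gripper command: -1 is fully open, 1 is shut, values between are in proportion, then the shift along the tool's x, y, z normalised to -1 to 1, where 1 is 300 mm, then the turn, a rotation vector about the tool's x, y, z normalised to -1 to 1, where 1 is pi rad. A call has 1 to 5 rows; each row is the pose to reach, as a shift and turn from the pose measured when the call began, along the tool's axes at that moment, turning the shorter way round; what a row does not reach only later rows make up. A row lasts 1/8 s, in which the tool goes at most 62.5 mm and 10.7 degrees, less where a joint would pass 70% of its speed; a pose out of reach is approached as far as the arm can. A call with a number of a shift or a turn outside -1 to 1 is refused whole. A call with a gripper value outside its range is refused whole. The fingers move at their own pace and stop on an object; "force" is the grip in N (left out, the last holds). Time passes only in rows, so rows that repeat a pose let the fingers close. It gives the time, the measured TCP pose, the force and the opening at its end, in the units of the state.
- get_state(): the state, without advancing time (a new reading comes with each control period).
- vision.snapshot(name): name is "scene" or "top" or "wrist"; returns the picture (420x560x3 uint8, red, green, blue); there is no depth.
- vision.camera_model(name): a dict with "vfov" (degrees; the focal length in pixels is half the picture's height over the tangent of half this angle, whatever the lens; pixels are square), "cx", "cy" (the principal point, pixels), "k1" (the pictures are not rectified: a ray, as slopes to the right and down, at radius r is drawn at 1 + k1 r^2 times it, then the intrinsics apply), "world_to_cam" (4x4, takes a point from world to camera coordinates). Camera axes: x right, y up, looking along -z (the intrinsics and any distortion apply to the point x, -y, -z); pixel columns grow to the right and rows downward; lengths in m; the calibration is good to about 2 mm. A picture is of the moment at which its call begins: read the wrist's pose just before it. camera_model takes no time and is no camera call; for the wrist camera it gives the pose at the moment of the call.
- r.finish_job(): hands the job in, once; it reports no verdict.
The state is a dict: "clock": time; "q": joint angles; "qd": joint speeds; "joint_torque": joint torques, N m; "tool_pos": TCP position; "eef_rot": TCP orientation; "contact_force": force on the tool from outside, world axes, zero at the start; "moment": the same for the moment, N m; "opening": opening from 0.0 (shut) to 1.0 (fully open).
Only numpy, scipy, OpenCV 4.12 (cv2) and the standard library are available. Lean on these libraries where they do the work, as an engineer would, in place of code of your own. Each camera call takes 0.05 s, during which the arm holds its last target.

## Working session

There is one attempt and no reset: what is moved stays moved. The work goes in short steps, Python scripts to look and compute and a tool call to move; the robot and the scene stay as the last step left them, time stands still between calls to the robot, and variables do not carry over. Pictures are saved under pics/ and viewed, and the job is handed in when it is done.

Besides the shell and the picture viewer there is one more tool, called after "Call:" as name(argument=value, ...), one argument or row to a line, values as JSON. play_rows: Moves the arm, as the interface text tells. Scaled input: -1 to 1 covers 300 mm each way for a shift and pi rad each way for a turn. Its arguments: {"type":"object","properties":{"deltas":{"type":"array"},"force":{"type":"number"}},"required":["deltas"]}

```bash
ls; mkdir -p pics; python3 - <<'E'
from plant import get_state, vision, r
import cv2
s=get_state(); print(s['clock'],s['tool_pos'],s['eef_rot'],s['opening'])
for n in ("scene","top","wrist"):
    im=vision.snapshot(n); cv2.imwrite(f"pics/a_{n}.png",im[:,:,::-1]); m=vision.camera_model(n); print(n,m)
E
```

```text
pics
0.0 [ 0.24928749 -0.5724652   0.25689916] [ 8.36485263e-01 -5.47988623e-01 -8.22532778e-04 -4.43674269e-04] 0.9952111229379059
scene {'vfov': 48.62096780984281, 'cx': 289.72276065349416, 'cy': 209.28978491225877, 'k1': -0.07655709568459165, 'world_to_cam': array([[-0.50834688,  0.86114533,  0.00348835,  0.28411008],
       [-0.7053235 , -0.41868016,  0.57203644,  0.35451578],
       [ 0.49406701,  0.28833253,  0.82022079, -1.55814331],
       [ 0.        ,  0.        ,  0.        ,  1.        ]])}
top {'vfov': 42.93863841202464, 'cx': 275.4855824933853, 'cy': 204.25189671635013, 'k1': -0.0037303820629538253, 'world_to_cam': array([[ 0.13480298, -0.99087082, -0.0017813 , -0.05088174],
       [ 0.96729452,  0.13120529,  0.21708635, -0.56569558],
       [-0.21487082, -0.03098693,  0.97615078, -1.1119262 ],
       [ 0.        ,  0.        ,  0.        ,  1.        ]])}
wrist {'vfov': 58.991601980214995, 'cx': 281.0830204287028, 'cy': 204.98237006331834, 'k1': -0.0038951447518558945, 'world_to_cam': array([[ 3.99173494e-01, -9.16875233e-01, -5.74324235e-04,
        -6.26433294e-01],
       [ 8.70409681e-01,  3.79140845e-01, -3.14068794e-01,
         4.30918117e-02],
       [ 2.88179649e-01,  1.24868040e-01,  9.49400054e-01,
        -3.90586919e-01],
       [ 0.00000000e+00,  0.00000000e+00,  0.00000000e+00,
         1.00000000e+00]])}
```

View pics/a_scene.png

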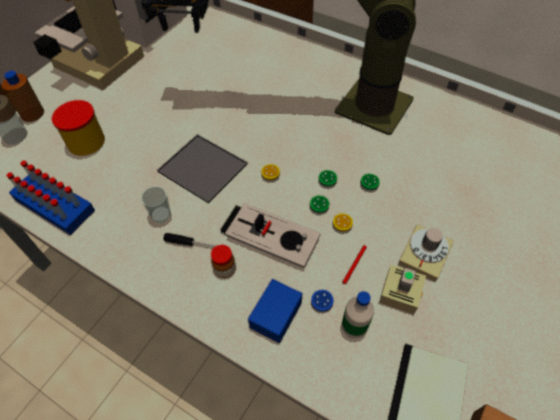

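View pics/a_top.png

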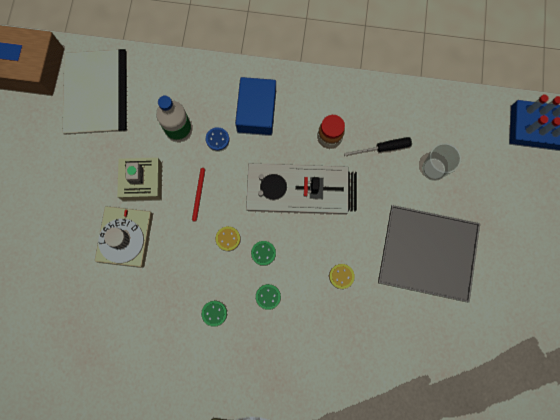

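View pics/a_wrist.png

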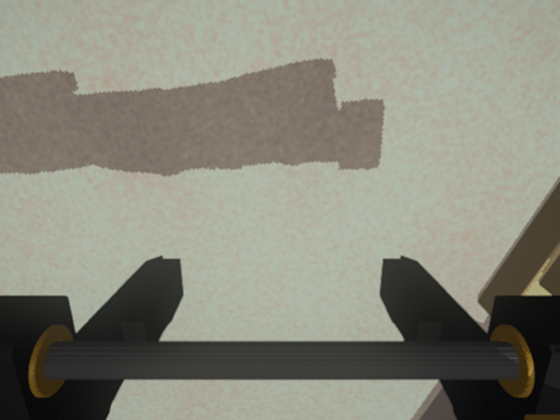

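```bash
cat > h.py <<'E'
import numpy as np, cv2
from scipy.spatial.transform import Rotation as R
from plant import get_state, vision, r
def cam(n):
    m=vision.camera_model(n); f=210/np.tan(np.radians(m['vfov']/2)); return m,f
def ray(n,u,v,m=None):
    m=m or vision.camera_model(n); f=210/np.tan(np.radians(m['vfov']/2))
    K=np.array([[f,0,m['cx']],[0,f,m['cy']],[0,0,1]])
    p=cv2.undistortPoints(np.array([[[u,v]]],float),K,np.array([m['k1'],0,0,0,0.]))[0,0]
    T=np.linalg.inv(m['world_to_cam']); d=T[:3,:3]@np.array([p[0],-p[1],-1.]); return T[:3,3],d/np.linalg.norm(d)
def on(n,u,v,z,m=None):
    o,d=ray(n,u,v,m); return (o+d*(z-o[2])/d[2])
def proj(n,P,m=None):
    m=m or vision.camera_model(n); f=210/np.tan(np.radians(m['vfov']/2))
    c=m['world_to_cam']@np.r_[P,1]; x,y=c[0]/-c[2],-c[1]/-c[2]; s=1+m['k1']*(x*x+y*y)
    return np.array([f*x*s+m['cx'],f*y*s+m['cy']])
def two(n1,p1,n2,p2):
    o1,d1=ray(n1,*p1);o2,d2=ray(n2,*p2)
    A=np.array([d1,-d2]).T; t=np.linalg.lstsq(A,o2-o1,rcond=None)[0]
    a,b=o1+d1*t[0],o2+d2*t[1]; return (a+b)/2,np.linalg.norm(a-b)
HS={'yellow':((18,110,90),(32,255,255)),'green':((55,110,50),(85,255,255)),'blue':((105,130,60),(125,255,255)),'red':((0,150,90),(6,255,255))}
def blobs(im,c,amin=60):
    hsv=cv2.cvtColor(im,cv2.COLOR_RGB2HSV); k=cv2.inRange(hsv,*map(np.array,HS[c]))
    if c=='red': k|=cv2.inRange(hsv,np.array((174,150,90)),np.array((180,255,255)))
    k=cv2.morphologyEx(k,cv2.MORPH_CLOSE,np.ones((5,5),np.uint8))
    n,l,s,ce=cv2.connectedComponentsWithStats(k)
    out=[]
    for i in range(1,n):
        if s[i,4]>=amin:
            cs,_=cv2.findContours((l==i).astype(np.uint8),cv2.RETR_EXTERNAL,cv2.CHAIN_APPROX_NONE)
            (x,y),(a,b),t=cv2.minAreaRect(cs[0]); out.append((ce[i],s[i,4],s[i,:4],((x,y),(a,b),t)))
    return out
def shot(n,name):
    m=vision.camera_model(n); im=vision.snapshot(n); cv2.imwrite(f'pics/{name}.png',im[:,:,::-1]); return im,m
def move(P,yaw=None,q=None):
    """deltas (normalised) from current pose to world P with tool down and jaw axis at yaw"""
    s=get_state(); R0=R.from_quat(s['eef_rot']); 
    d=R0.inv().apply(np.array(P)-s['tool_pos'])/0.3
    x=np.array([np.cos(yaw),np.sin(yaw),0]); z=np.array([0,0,-1.])
    best=None
    for sg in (1,-1):
        T=R.from_matrix(np.array([sg*x,np.cross(z,sg*x),z]).T); w=(R0.inv()*T).as_rotvec()/np.pi
        if best is None or np.linalg.norm(w)<np.linalg.norm(best): best=w
    alt=None
    print('pos',s['tool_pos'].round(4),'shift',d.round(4),'turn',best.round(4),'q7',s['q'][6].round(2),'op',round(s['opening'],3),'t',s['clock'])
E
python3 - <<'E'
from h import *
for n in ('top','scene'):
    im,m=shot(n,'b_'+n)
    for c in HS:
        for ce,a,bb,rt in blobs(im,c): 
            p=on(n,*ce,0.02,m); print(n,c,ce.round(1),a,bb,p.round(4),'r',np.hypot(*p[:2]).round(3))
    big=cv2.resize(im,None,fx=4,fy=4,interpolation=cv2.INTER_CUBIC)[:,:,::-1]
    if n=='top':
        cv2.imwrite('pics/c1.png',big[4*140:4*280,4*80:4*230]); cv2.imwrite('pics/c2.png',big[4*150:4*225,4*235:4*370])
        cv2.imwrite('pics/c3.png',big[4*220:4*340,4*190:4*370])
    else: cv2.imwrite('pics/c4.png',big[4*215:4*320,4*350:4*480]); cv2.imwrite('pics/c5.png',big[4*190:4*275,4*210:4*340])
E
```

```text
top yellow [227.5 238.2] 464 [216 226  24  25] [0.4847 0.1234 0.02  ] r 0.5
top yellow [341.4 275.8] 484 [329 264  25  25] [ 0.4354 -0.1393  0.02  ] r 0.457
top green [263.  252.7] 449 [251 241  24  24] [0.4631 0.0398 0.02  ] r 0.465
top green [267.7 296.4] 473 [256 284  25  25] [0.3689 0.016  0.02  ] r 0.369
top green [213.8 313.1] 493 [202 301  25  25] [0.3176 0.1275 0.02  ] r 0.342
top blue [ 9.4 51. ] 311 [ 0 43 22 17] [0.869  0.7221 0.02  ] r 1.13
top blue [255.5 102.3] 1722 [236  78  40  50] [0.8167 0.1077 0.02  ] r 0.824
top blue [164.2 101.8] 133 [158  96  14  13] [0.7889 0.3235 0.02  ] r 0.853
top blue [534.  123.7] 1128 [515 100  45  45] [ 0.8516 -0.5508  0.02  ] r 1.014
top blue [216.9 138.3] 402 [206 128  23  22] [0.7151 0.1844 0.02  ] r 0.738
top red [332.7 125.4] 393 [322 115  23  22] [ 0.7834 -0.0809  0.02  ] r 0.788
top red [198.1 194.2] 226 [192 168  13  53] [0.5761 0.2059 0.02  ] r 0.612
top red [305.5 186.1] 66 [304 177   4  19] [ 0.6283 -0.0354  0.02  ] r 0.629
scene yellow [82.2 61.9] 678 [54 48 76 29] [ 0.3508 -1.0034  0.02  ] r 1.063
scene yellow [270.1 171.2] 
[... 539 characters left out ...]
 [275.1 307.4] 1691 [249 280  53  56] [0.7963 0.0989 0.02  ] r 0.802
scene blue [321.9 300.2] 356 [312 290  21  21] [0.7221 0.1874 0.02  ] r 0.746
scene blue [363.3 297.8] 127 [357 292  13  13] [0.665  0.2722 0.02  ] r 0.719
scene red [ 72.2 114.5] 942 [ 52 100  42  30] [ 0.5672 -0.8277  0.02  ] r 1.003
scene red [ 34.2 169.4] 125 [ 21 161  27  17] [ 0.796  -0.7543  0.02  ] r 1.097
scene red [ 27.8 186.4] 188 [  7 173  42  27] [ 0.851  -0.7202  0.02  ] r 1.115
scene red [ 55.5 182. ] 64 [ 49 178  14   9] [ 0.7965 -0.6593  0.02  ] r 1.034
scene red [220.8 253.8] 319 [211 245  21  19] [ 0.742  -0.0999  0.02  ] r 0.749
scene red [353.8 264.7] 159 [343 246  23  38] [0.5943 0.2115 0.02  ] r 0.631
```

View pics/c1.png

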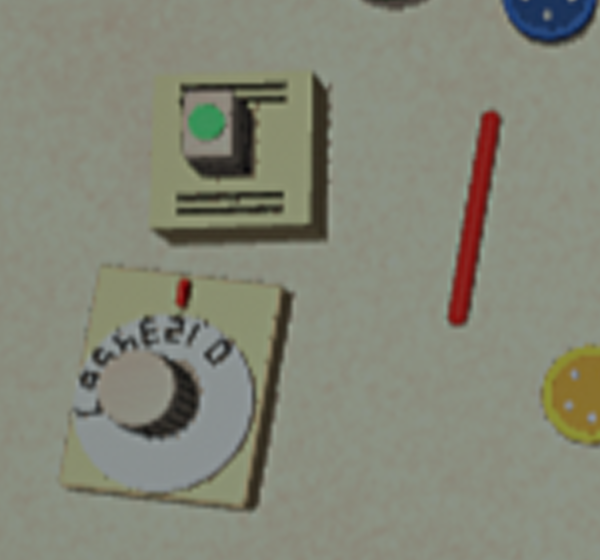

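View pics/c2.png

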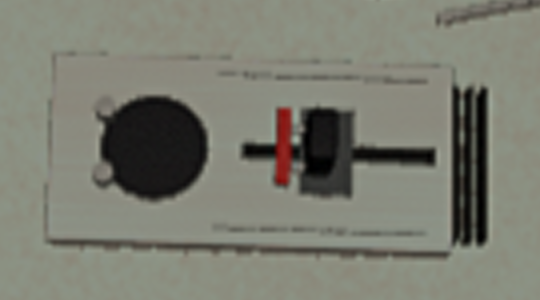

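View pics/c3.png

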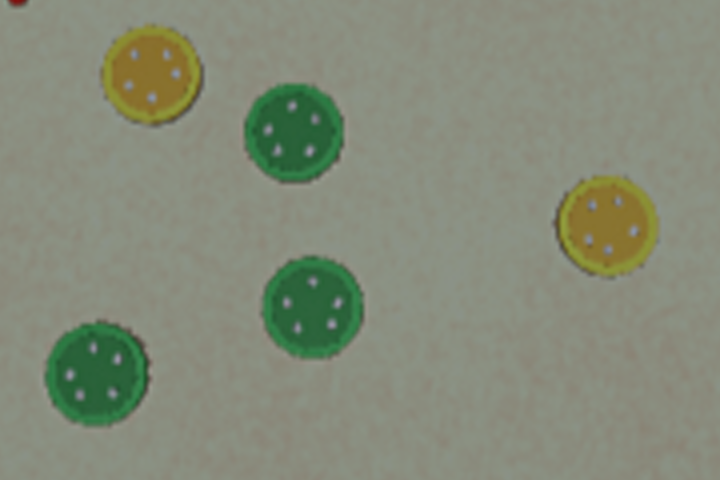

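View pics/c4.png

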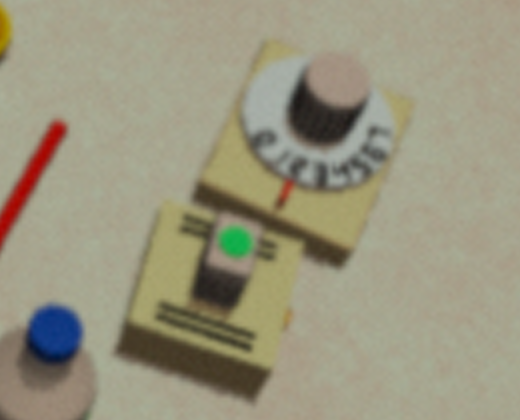

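View pics/c5.png

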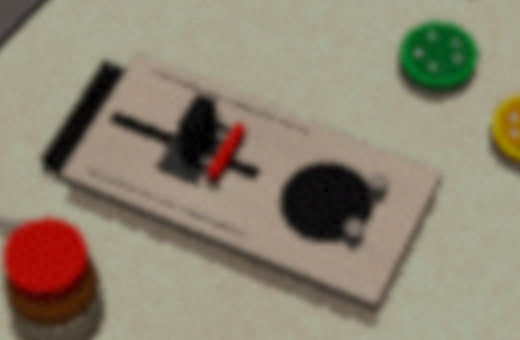

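```bash
python3 - <<'E'
from h import *
im,m=shot('top','d_top'); 
g=lambda x,y,X,Y:(X+x/4,Y+y/4)
def show(l,P): print(l,P.round(4),'r',np.hypot(*P[:2]).round(3))
lens_t=g(206,122,80,140); lens_s=g(236,243,350,215)
P,e=two('top',lens_t,'scene',lens_s); print('lens two',P.round(4),e)
show('lens top',on('top',*lens_t,.097)); show('lens scene',on('scene',*lens_s,.097))
kt=g(136,391,80,140); ks=g(337,80,350,215)
P,e=two('top',kt,'scene',ks); print('knob two',P.round(4),e)
show('knob',on('top',*kt,.088)); show('knobs',on('scene',*ks,.088)); show('skirt',on('top',*g(164,402,80,140),.038))
# block top corners
for c in [(153,77),(312,73),(326,226),(150,230)]: show('house',on('top',*g(*c,80,140),.045))
for c in [(102,265),(285,290),(250,510),(62,487)]: show('dialbox',on('top',*g(*c,80,140),.029))
show('index',on('top',*g(183,293,80,140),.03))
show('seat',on('top',*g(155,147,235,150),.03)); show('seat s',on('scene',*g(327,202,210,190),.03))
for c in [(53,53),(456,67),(450,247),(46,241)]: show('stage',on('top',*g(*c,235,150),.03))
for c in [(105,106),(101,172)]: show('post',on('top',*g(*c,235,150),.048))
for c in [(437,180),(375,65),(72,188),(135,55)]: show('stage s',on('scene',*g(*c,210,190),.03))
show('pad',on('top',305.5,186.1,.041))
for c in [(390,206),(480,222),(469,301),(378,284)]: show('tray',on('top',*c,.01))
E
```

```text
lens two [0.5933 0.3462 0.0908] 0.001550815951843193
lens top [0.592  0.3434 0.097 ] r 0.684
lens scene [0.5965 0.3469 0.097 ] r 0.69
knob two [0.4447 0.3585 0.0768] 0.000493358326115043
knob [0.4435 0.3546 0.088 ] r 0.568
knobs [0.4527 0.3586 0.088 ] r 0.578
skirt [0.4453 0.3543 0.038 ] r 0.569
house [0.627  0.3951 0.045 ] r 0.741
house [0.6415 0.3058 0.045 ] r 0.711
house [0.5545 0.2817 0.045 ] r 0.622
house [0.5389 0.379  0.045 ] r 0.659
dialbox [0.5184 0.4073 0.029 ] r 0.659
dialbox [0.5181 0.3019 0.029 ] r 0.6
dialbox [0.3936 0.2982 0.029 ] r 0.494
dialbox [0.3921 0.4037 0.029 ] r 0.563
index [0.5085 0.3583 0.03  ] r 0.622
seat [0.6144 0.0362 0.03  ] r 0.615
seat s [0.6183 0.0411 0.03  ] r 0.62
stage [0.6618 0.1018 0.03  ] r 0.67
stage [ 0.6845 -0.1286  0.03  ] r 0.697
stage [ 0.5791 -0.1364  0.03  ] r 0.595
stage [0.5519 0.0896 0.03  ] r 0.559
post [0.6296 0.0666 0.048 ] r 0.633
post [0.5915 0.0634 0.048 ] r 0.595
stage s [0.5668 0.095  0.03  ] r 0.575
stage s [0.5068 0.014  0.03  ] r 0.507
stage s [ 0.6948 -0.1085  0.03  ] r 0.703
stage s [ 0.5841 -0.1327  0.03  ] r 0.599
pad [ 0.6227 -0.035   0.041 ] r 0.624
tray [ 0.6101 -0.2338  0.01  ] r 0.653
tray [ 0.6005 -0.4406  0.01  ] r 0.745
tray [ 0.4193 -0.4258  0.01  ] r 0.598
tray [ 0.4294 -0.2231  0.01  ] r 0.484
```

```bash
python3 - <<'E'
from h import *
P,e=two('top',(164.5,101.8),'scene',(363.3,297.8)); print('spray cap',P,e)
print(on('top',164.2,101.8,.165))
s=get_state(); m=vision.camera_model('wrist'); T=np.linalg.inv(m['world_to_cam']); R0=R.from_quat(s['eef_rot'])
print('cam in tool',R0.inv().apply(T[:3,3]-s['tool_pos']),R0.inv().apply(-T[:3,2]))
move((0.57,0.33,0.30),np.radians(-80.3))
E
```

```text
spray cap [0.73230226 0.28301036 0.16196139] 4.65156994984791e-05
[0.73101434 0.2827578  0.165     ]
cam in tool [ 0.00194082 -0.08165405 -0.1269008 ] [6.92243771e-04 3.13985574e-01 9.49427501e-01]
pos [ 0.2495 -0.5728  0.2575] shift [-2.3325 -2.1812 -0.1406] turn [0.     0.0002 0.0769] q7 -0.22 op 0.999 t 0.3
```

Call:
play_rows(
  deltas=[
    [[-1,-0.76,-0.71,-0.14,0,0,0.03],[-1,-0.76,-0.71,-0.14,0,0,0.03],[-1,-0.76,-0.71,-0.14,0,0,0.03],[-1,-0.76,-0.71,-0.14,0,0,0.03],[-1,-0.76,-0.71,-0.14,0,0,0.03]],
  ],
)

```text
clock: 0.92
tool_pos: [0.3536, -0.2792, 0.2997]
eef_rot: [0.81, -0.587, 0.0, -0.0]
contact_force: [0.9, 0.5, -0.6]
opening: 1.001
```

```bash
python3 - <<'E'
from h import *
move((0.57,0.33,0.30),np.radians(-80.3))
E
```

```text
pos [ 0.3536 -0.2792  0.2997] shift [-1.7050e+00 -1.3176e+00 -2.0000e-04] turn [-0.0002  0.      0.0469] q7 -0.8 op 1.001 t 0.925
```

Call:
play_rows(
  deltas=[
    [[-1,-0.85,-0.66,0,0,0,0.03],[-1,-0.85,-0.66,0,0,0,0.03],[-1,-0.85,-0.66,0,0,0,0.03],[-1,-0.85,-0.66,0,0,0,0.03],[-1,-0.85,-0.66,0,0,0,0.03]],
  ],
)

```text
clock: 1.55
tool_pos: [0.4588, 0.0152, 0.3001]
eef_rot: [0.781, -0.624, 0.001, -0.0]
contact_force: [1.2, -0.6, 0.6]
opening: 0.998
```

```bash
python3 - <<'E'
from h import *
move((0.57,0.33,0.30),np.radians(-80.3))
E
```

```text
pos [0.4588 0.0152 0.3001] shift [-9.420e-01 -5.929e-01  7.000e-04] turn [-0.0004 -0.0001  0.0168] q7 -1.59 op 0.998 t 1.55
```

Call:
play_rows(
  deltas=[
    [[-1,-0.94,-0.59,0,0,0,0.017],[-1,-0.94,-0.59,0,0,0,0.017],[-1,-0.94,-0.59,0,0,0,0.017],[-1,-0.94,-0.59,0,0,0,0.017],[-1,-0.94,-0.59,0,0,0,0.017]],
  ],
)

```text
clock: 2.17
tool_pos: [0.5624, 0.3099, 0.3002]
eef_rot: [0.764, -0.645, 0.001, -0.0]
contact_force: [2.0, -0.2, 0.2]
opening: 1.001
```

```bash
python3 - <<'E'
from h import *
move((0.57,0.33,0.30),np.radians(-80.3)); print(get_state()['q'].round(2))
im,m=shot('wrist','w1')
E
```

```text
pos [0.5624 0.3099 0.3002] shift [-0.0618 -0.0364  0.0008] turn [-0.0005 -0.0002 -0.0002] q7 -2.06 op 1.001 t 2.175
[-0.51  0.67 -0.13  1.46  0.09  1.02 -2.06]
```

View pics/w1.png

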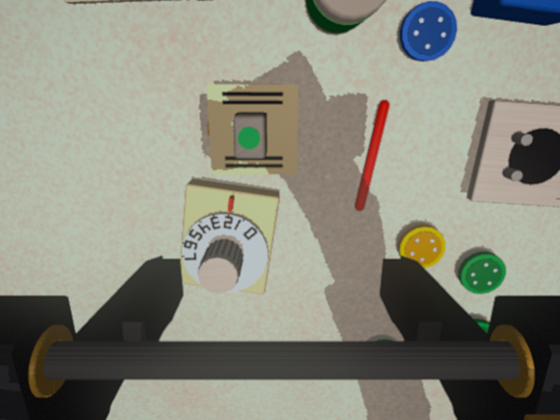

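```bash
python3 - <<'E'
from h import *
im,m=shot('wrist','w2')
for ce,a,bb,rt in blobs(im,'green',100): print(ce,a,on('wrist',*ce,.097,m).round(4))
big=cv2.resize(im,None,fx=5,fy=5,interpolation=cv2.INTER_CUBIC)[:,:,::-1]
cv2.imwrite('pics/w2a.png',big[5*75:5*190,5*190:5*310]);cv2.imwrite('pics/w2b.png',big[5*170:5*300,5*170:5*290])
E
```

```text
[349.2991453   21.25641026] 117 [0.6999 0.2897 0.097 ]
[263.56396867 140.42036554] 383 [0.5934 0.3421 0.097 ]
[493.19806094 277.91481994] 1444 [0.4999 0.0951 0.097 ]
```

View pics/w2a.png

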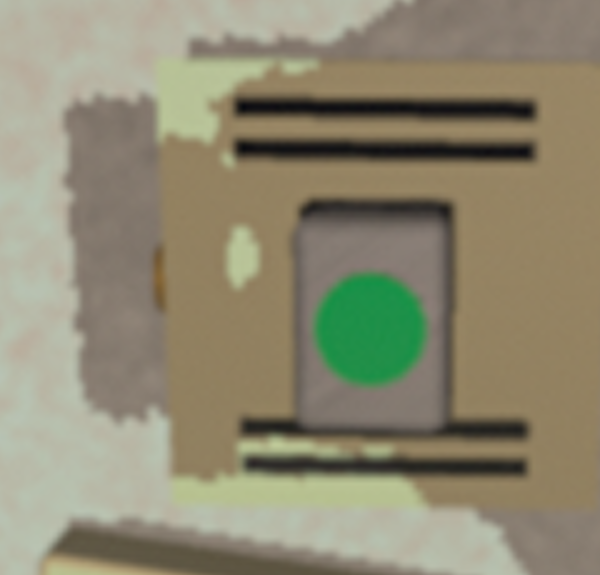

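View pics/w2b.png

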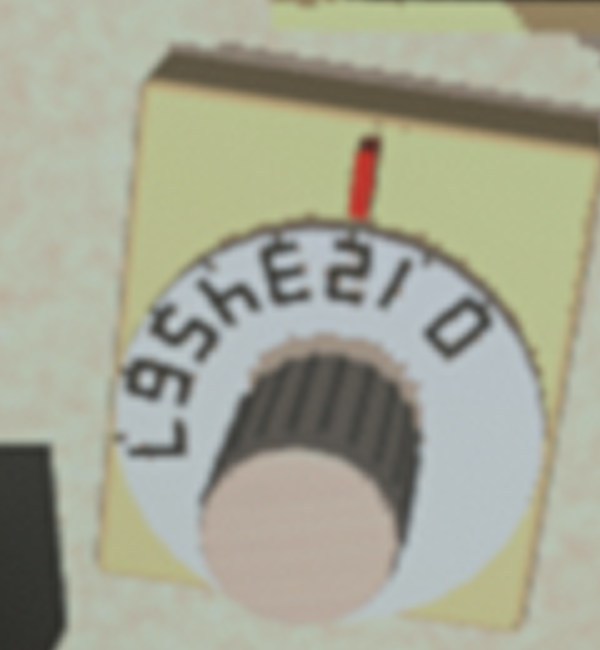

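```bash
python3 - <<'E'
from h import *
move((0.594,0.343,0.16),np.radians(-80.3))
E
```

```text
pos [0.561  0.3171 0.2994] shift [-0.0622 -0.1224  0.4655] turn [-0.0008  0.0021  0.0028] q7 -2.06 op 0.997 t 2.275
```

Call:
play_rows(
  deltas=[
    [[-1,-0.062,-0.122,0.2,0,0.002,0.003],[-1,-0.062,-0.122,0.4,0,0.002,0.003],[-1,-0.062,-0.122,0.465,0,0.002,0.003],[-1,-0.062,-0.122,0.465,0,0.002,0.003]],
  ],
)

```text
clock: 2.78
tool_pos: [0.5923, 0.3415, 0.1574]
eef_rot: [0.764, -0.645, -0.0, 0.002]
contact_force: [-0.2, -0.4, 1.0]
opening: 1.002
```

```bash
python3 - <<'E'
from h import *
im,m=shot('wrist','w3')
move((0.594,0.343,0.078),np.radians(-80.3))
for ce,a,bb,rt in blobs(im,'green',100): print(ce,a,on('wrist',*ce,.097,m).round(4))
E
```

```text
pos [0.5937 0.3423 0.1598] shift [-0.0021 -0.0011  0.2727] turn [-0.0004 -0.0001 -0.0002] q7 -2.09 op 1.0 t 2.825
[389.49207356  39.02346227] 1577 [0.7006 0.3069 0.097 ]
[276.440625 238.203125] 960 [0.5931 0.3421 0.097 ]
```

View pics/w3.png

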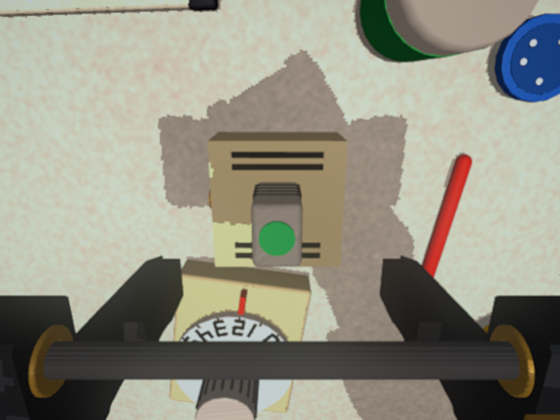

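Call:
play_rows(
  deltas=[
    [[-1,0,0,0.15,0,0,0],[-1,0,0,0.273,0,0,0],[-1,0,0,0.273,0,0,0],[0.6,0,0,0.273,0,0,0],[1,0,0,0.273,0,0,0]],
  ],
  force=40,
)

```text
clock: 3.45
tool_pos: [0.5953, 0.3432, 0.0806]
eef_rot: [0.764, -0.645, 0.001, -0.002]
contact_force: [0.1, 0.0, 1.3]
opening: 0.796
```

Call:
play_rows(
  deltas=[
    [[1,0,0,0,0,0,0],[1,0,0,0,0,0,0],[1,0,0,0,0,0,0]],
  ],
  force=40,
)

```text
clock: 3.82
tool_pos: [0.5954, 0.3432, 0.0809]
eef_rot: [0.764, -0.645, 0.001, -0.003]
contact_force: [-0.4, 0.5, -0.5]
opening: 0.458
```

Call:
play_rows(
  deltas=[
    [[1,0,0,0,0,0,0],[1,0,0,0,0,0,0],[1,0,0,0,0,0,0],[1,0,0,0,0,0,0]],
  ],
)

```text
clock: 4.32
tool_pos: [0.5953, 0.3432, 0.0808]
eef_rot: [0.764, -0.645, 0.001, -0.003]
contact_force: [-0.7, 0.1, 0.5]
opening: 0.313
```

Gripped (0.313 ≈ 28 mm). Pull straight up.

Call:
play_rows(
  deltas=[
    [[1,0,0,-0.04,0,0,0],[1,0,0,-0.1,0,0,0],[1,0,0,-0.16,0,0,0],[1,0,0,-0.22,0,0,0],[1,0,0,-0.3,0,0,0]],
  ],
)

```text
clock: 4.95
tool_pos: [0.5946, 0.3429, 0.1723]
eef_rot: [0.764, -0.645, 0.001, -0.002]
contact_force: [0.4, -0.1, -1.2]
opening: 0.314
```

```bash
python3 - <<'E'
from h import *
im,m=shot('wrist','w4'); im,m=shot('scene','s4'); cv2.imwrite('pics/s4c.png',cv2.resize(im[180:340,330:500],None,fx=4,fy=4)[:,:,::-1])
move((0.594,0.343,0.25),np.radians(-80.3))
E
```

```text
pos [0.5967 0.3442 0.1748] shift [ 0.0014  0.0066 -0.2507] turn [-0.0037  0.0013 -0.0004] q7 -2.09 op 0.312 t 5.05
```

View pics/s4c.png

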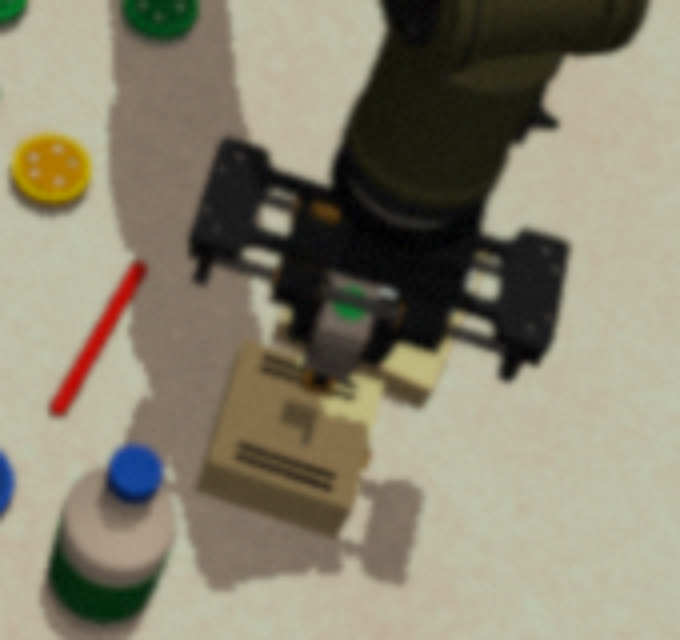

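```bash
python3 - <<'E'
from h import *
move((0.511,-0.403,0.27),np.radians(-93))
E
```

```text
pos [0.5967 0.3442 0.1748] shift [ 2.4064  0.6945 -0.3356] turn [-0.0035  0.0017  0.0702] q7 -2.09 op 0.312 t 5.05
```

Call:
play_rows(
  deltas=[
    [[1,0,0,-0.17,0,0,0],[1,0.08,0.02,-0.33,0,0,0],[1,0.25,0.07,-0.33,0,0,0.01],[1,0.45,0.13,-0.33,0,0,0.01],[1,0.64,0.185,-0.33,0,0,0.02]],
  ],
)

```text
clock: 5.68
tool_pos: [0.5723, 0.1427, 0.2722]
eef_rot: [0.743, -0.669, 0.002, -0.005]
contact_force: [1.2, 0.1, -1.8]
opening: 0.315
```

```bash
python3 - <<'E'
from h import *
move((0.511,-0.403,0.27),np.radians(-93))
E
```

```text
pos [0.5723 0.1427 0.2722] shift [ 1.7879  0.3929 -0.0045] turn [-0.0034  0.0016  0.0499] q7 -1.88 op 0.315 t 5.675
```

Call:
play_rows(
  deltas=[
    [[1,0.2,0.044,0,0,0,0.01],[1,0.4,0.088,0,0,0,0.02],[1,0.6,0.132,0,0,0,0.02],[1,0.8,0.176,0,0,0,0.03],[1,0.98,0.215,0,0,0,0.03]],
  ],
)

```text
clock: 6.3
tool_pos: [0.5379, -0.1588, 0.2701]
eef_rot: [0.71, -0.704, 0.002, -0.005]
contact_force: [-0.2, 0.6, -2.3]
opening: 0.317
```

```bash
python3 - <<'E'
from h import *
move((0.511,-0.403,0.27),np.radians(-93))
E
```

```text
pos [ 0.5379 -0.1588  0.2701] shift [ 0.8132  0.0971 -0.0047] turn [-0.0031  0.0017  0.0195] q7 -1.45 op 0.317 t 6.3
```

Call:
play_rows(
  deltas=[
    [[1,0.2,0.024,0,-0.003,0.001,0.01],[1,0.4,0.048,0,-0.003,0.001,0.02],[1,0.6,0.072,0,-0.003,0.001,0.02],[1,0.79,0.096,0,-0.003,0.001,0.02],[1,0.79,0.096,0,-0.003,0.001,0.02]],
  ],
)

```text
clock: 6.92
tool_pos: [0.5076, -0.4028, 0.2678]
eef_rot: [-0.684, 0.729, -0.0, -0.001]
contact_force: [-0.7, 0.8, -1.5]
opening: 0.317
```

```bash
python3 - <<'E'
from h import *
im,m=shot('wrist','w5')
im,m=shot('top','t5')
move((0.511,-0.405,0.12),np.radians(-93))
E
```

```text
pos [ 0.5107 -0.3961  0.268 ] shift [ 0.0312 -0.003   0.4932] turn [ 0.0001  0.001  -0.0009] q7 -1.12 op 0.316 t 7.025
```

View pics/w5.png

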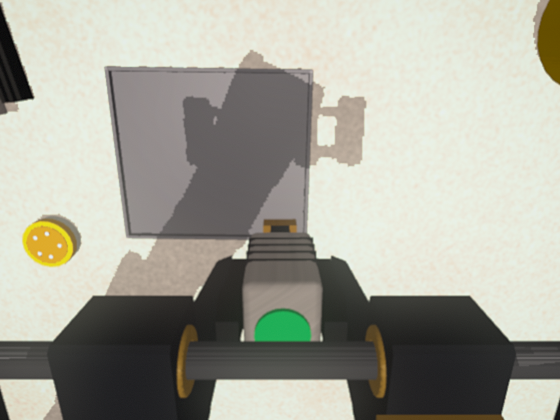

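View pics/t5.png

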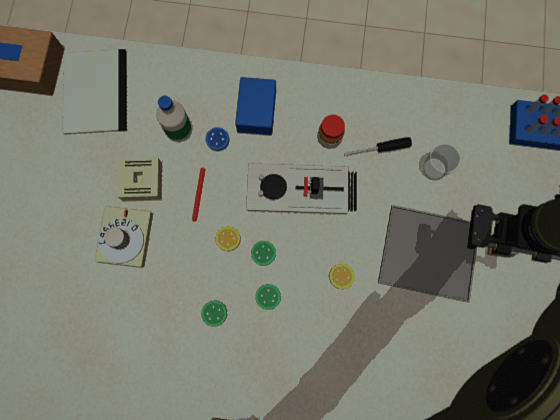

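```bash
python3 - <<'E'
from h import *
m=vision.camera_model('wrist'); c=[on('wrist',*p,.01,m) for p in [(107,68),(312,70),(304,238),(127,238)]]
print(np.round(c,4), np.mean(c,0)); print(get_state()['tool_pos'])
E
```

```text
[[ 0.6157 -0.2331  0.01  ]
 [ 0.6027 -0.4326  0.01  ]
 [ 0.4255 -0.4184  0.01  ]
 [ 0.4363 -0.2192  0.01  ]] [ 0.52006002 -0.3257966   0.01      ]
[ 0.51065287 -0.39610167  0.26798583]
```

Call:
play_rows(
  deltas=[
    [[1,0.01,0,0.2,0,0.001,0],[1,0.01,-0.01,0.4,0,0.001,0],[1,0.01,-0.01,0.58,0,0.001,0],[1,0.01,-0.01,0.6,0,0.001,0],[1,0.01,-0.01,0.62,0,0.001,0]],
  ],
)

```text
clock: 7.65
tool_pos: [0.5151, -0.3982, 0.0835]
eef_rot: [-0.688, 0.726, -0.001, 0.0]
contact_force: [0.1, 0.0, -0.2]
opening: 0.318
```

```bash
python3 - <<'E'
from h import *
move((0.514,-0.398,0.071),np.radians(-93)); print(get_state()['contact_force'])
E
```

```text
pos [ 0.5151 -0.3982  0.0835] shift [-0.0007  0.0038  0.0417] turn [-0.0007 -0.0002 -0.0005] q7 -1.16 op 0.318 t 7.65
[ 0.0810075   0.01319025 -0.15054459]
```

Call:
play_rows(
  deltas=[
    [[1,0,0.003,0.02,0,0,0],[1,0,0.003,0.03,0,0,0],[1,0,0.003,0.036,0,0,0],[1,0,0.003,0.042,0,0,0],[1,0,0.003,0.042,0,0,0]],
  ],
)

```text
clock: 8.28
tool_pos: [0.5142, -0.3982, 0.0709]
eef_rot: [-0.688, 0.726, -0.001, 0.0]
contact_force: [-0.9, -0.9, -1.0]
opening: 0.319
```

Call:
play_rows(
  deltas=[
    [[1,0,0,0.004,0,0,0],[1,0,0,0.008,0,0,0],[1,0,0,0.008,0,0,0]],
  ],
)

```text
clock: 8.65
tool_pos: [0.5146, -0.3983, 0.0706]
eef_rot: [-0.688, 0.726, -0.001, 0.001]
contact_force: [-1.9, 1.8, 12.5]
opening: 0.311
```

```bash
python3 - <<'E'
from h import *
print(get_state()['contact_force'],get_state()['tool_pos'])
im,m=shot('scene','s6'); cv2.imwrite('pics/s6c.png',cv2.resize(im[110:230,130:270],None,fx=5,fy=5)[:,:,::-1])
print(get_state()['contact_force'],get_state()['tool_pos'])
E
```

```text
[-1.94217713  1.79247144 12.51324772] [ 0.51455278 -0.39828387  0.07062196]
[-2.41822857  3.0333355  12.69412606] [ 0.51455352 -0.39831075  0.07063996]
```

View pics/s6c.png

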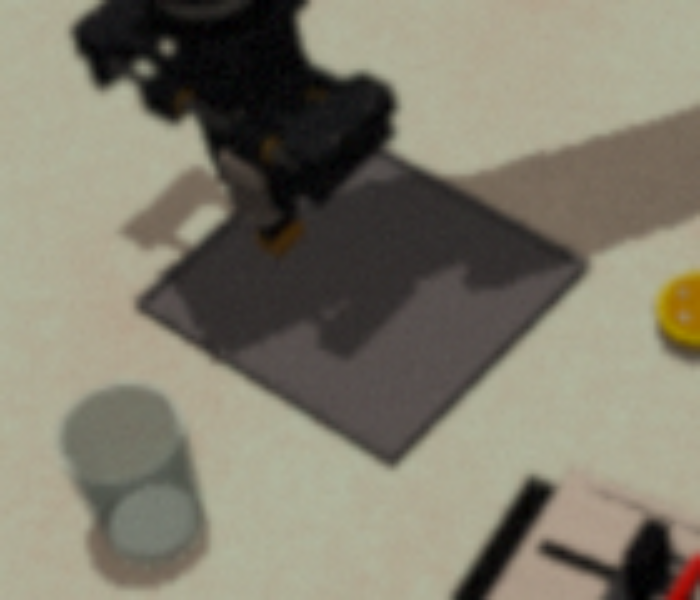

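Call:
play_rows(
  deltas=[
    [[-0.2,0,0,-0.003,0,0,0],[-0.6,0,0,-0.003,0,0,0],[-1,0,0,-0.003,0,0,0],[-1,0,0,-0.003,0,0,0],[-1,0,0,-0.003,0,0,0]],
  ],
)

```text
clock: 9.32
tool_pos: [0.5145, -0.3982, 0.0713]
eef_rot: [-0.688, 0.726, -0.001, 0.001]
contact_force: [-0.8, 0.0, -0.6]
opening: 0.858
```

Call:
play_rows(
  deltas=[
    [[-1,0,0,-0.1,0,0,0],[-1,0,0,-0.25,0,0,0],[-1,0,0,-0.45,0,0,0],[-1,0,0,-0.6,0,0,0],[-1,0,0,-0.6,0,0,0]],
  ],
)

```text
clock: 9.95
tool_pos: [0.516, -0.3995, 0.2556]
eef_rot: [-0.688, 0.726, -0.006, 0.001]
contact_force: [-0.0, 0.1, -0.3]
opening: 0.999
```

```bash
python3 - <<'E'
from h import *
im,m=shot('wrist','w7')
im,m=shot('scene','s7'); cv2.imwrite('pics/s7c.png',cv2.resize(im[110:230,130:270],None,fx=5,fy=5)[:,:,::-1])
move((0.46,0.30,0.25),np.radians(-140))
E
```

```text
pos [ 0.5137 -0.3979  0.2512] shift [-2.3133e+00  3.0450e-01  1.0000e-03] turn [-0.0008  0.      0.2606] q7 -1.13 op 0.999 t 10.05
```

View pics/s7c.png

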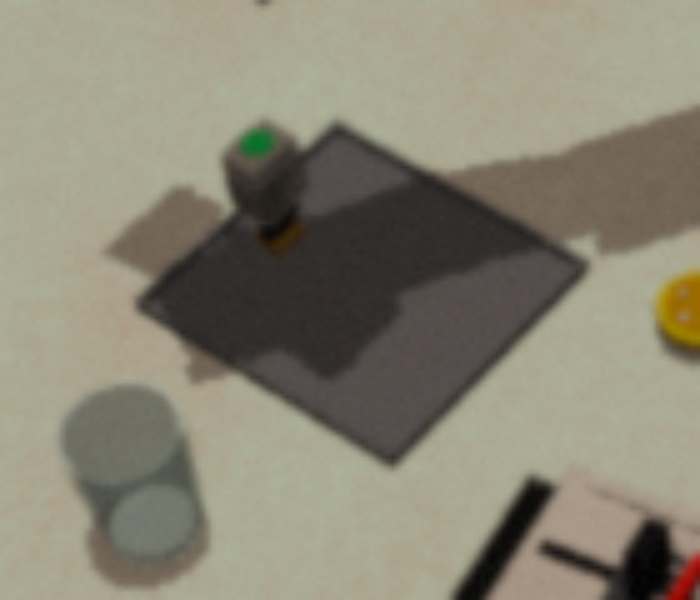

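```bash
python3 - <<'E'
from h import *
move((0.437,-0.139,0.15),np.radians(-3))
E
```

```text
pos [ 0.5137 -0.3979  0.2512] shift [-0.8483  0.3028  0.3357] turn [-8.000e-04  4.000e-04  4.994e-01] q7 -1.13 op 0.999 t 10.05
```

Call:
play_rows(
  deltas=[
    [[-1,-0.2,0.07,0,0,0,-0.055],[-1,-0.4,0.14,0,0,0,-0.11],[-1,-0.6,0.21,0.1,0,0,-0.165],[-1,-0.78,0.28,0.2,0,0,-0.22],[-1,-0.848,0.303,0.25,0,0,-0.275]],
  ],
)

```text
clock: 10.68
tool_pos: [0.4341, -0.136, 0.1738]
eef_rot: [0.93, -0.367, -0.001, -0.0]
contact_force: [1.1, -1.5, 0.1]
opening: 1.002
```

Call:
play_rows(
  deltas=[
    [[-1,0,0,0,0,0,-0.055],[-1,0,0,0,0,0,-0.11],[-1,0,0,0,0,0,-0.165],[-1,0,0,0,0,0,-0.22],[-1,0,0,0,0,0,-0.22]],
  ],
)

```text
clock: 11.3
tool_pos: [0.4329, -0.1357, 0.1725]
eef_rot: [1.0, -0.031, -0.003, -0.002]
contact_force: [0.3, -0.6, -0.0]
opening: 0.998
```

```bash
python3 - <<'E'
from h import *
im,m=shot('wrist','w8')
for ce,a,bb,rt in blobs(im,'yellow',400): print(ce,a,bb,on('wrist',*ce,.02,m).round(4))
move((0.437,-0.139,0.15),np.radians(-3))
E
```

```text
[286.24114985 195.53819537] 3757 [252 162  70  68] [ 0.4367 -0.1403  0.02  ]
pos [ 0.4332 -0.1358  0.1728] shift [0.0138 0.0101 0.0758] turn [-0.0009  0.0016 -0.0039] q7 -0.51 op 0.999 t 11.35
```

View pics/w8.png

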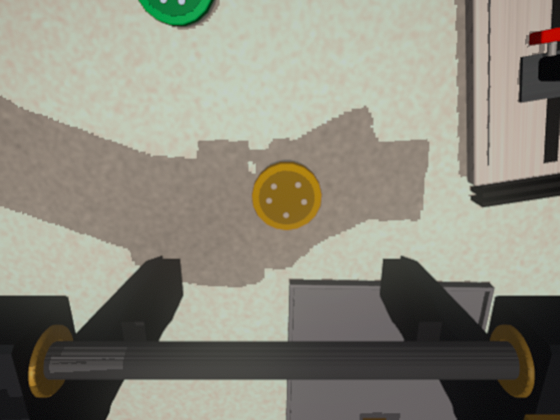

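```bash
python3 - <<'E'
from h import *
move((0.4367,-0.1403,0.023),np.radians(-3))
E
```

```text
pos [ 0.4332 -0.1358  0.1728] shift [0.0152 0.0157 0.4991] turn [-0.0009  0.0016 -0.0039] q7 -0.51 op 0.999 t 11.35
```

Call:
play_rows(
  deltas=[
    [[-1,0.015,0.016,0.16,0,0.001,-0.003],[-1,0.015,0.016,0.32,0,0.001,-0.003],[-1,0.015,0.016,0.44,0,0.001,-0.003],[-1,0.015,0.016,0.498,0,0.001,-0.003],[-1,0.015,0.016,0.498,0,0.001,-0.003]],
  ],
  force=15,
)

```text
clock: 11.98
tool_pos: [0.4361, -0.1401, 0.0223]
eef_rot: [1.0, -0.029, -0.002, -0.001]
contact_force: [0.1, -0.1, -0.1]
opening: 1.001
```

Call:
play_rows(
  deltas=[
    [[1,0,0,0,0,0,0],[1,0,0,0,0,0,0],[1,0,0,0,0,0,0],[1,0,0,0,0,0,0],[1,0,0,0,0,0,0]],
  ],
)

```text
clock: 12.6
tool_pos: [0.4363, -0.1402, 0.0225]
eef_rot: [1.0, -0.029, -0.002, -0.001]
contact_force: [-0.6, 0.2, 1.8]
opening: 0.628
```

Call:
play_rows(
  deltas=[
    [[1,0,0,-0.05,0,0,0],[1,0,0,-0.12,0,0,0],[1,0,0,-0.2,0,0,0],[1,0,0,-0.25,0,0,0]],
  ],
)

```text
clock: 13.1
tool_pos: [0.4365, -0.1406, 0.0985]
eef_rot: [1.0, -0.029, -0.002, -0.001]
contact_force: [-0.1, 0.8, -0.9]
opening: 0.634
```

```bash
python3 - <<'E'
from h import *
move((0.521,-0.270,0.1),np.radians(-3)); print(get_state()['opening'])
E
```

```text
pos [ 0.4365 -0.1406  0.0985] shift [ 0.3065  0.4139 -0.0071] turn [-0.0008  0.0012 -0.002 ] q7 -0.84 op 0.634 t 13.1
0.6339958364725796
```

Call:
play_rows(
  deltas=[
    [[1,0.1,0.13,0,0,0,0],[1,0.2,0.27,0,0,0,0],[1,0.305,0.413,0,0,0,0],[1,0.305,0.413,0.1,0,0,0],[1,0.305,0.413,0.18,0,0,0]],
  ],
)

```text
clock: 13.72
tool_pos: [0.5198, -0.2705, 0.0428]
eef_rot: [1.0, -0.03, -0.002, -0.001]
contact_force: [0.1, 0.6, -0.4]
opening: 0.633
```

```bash
python3 - <<'E'
from h import *
move((0.521,-0.270,0.0255),np.radians(-3)); print(get_state()['q'].round(2))
im,m=shot('wrist','w9')
E
```

```text
pos [ 0.5198 -0.2705  0.0428] shift [ 0.0041 -0.0018  0.0575] turn [-0.0008  0.0014 -0.0027] q7 -0.45 op 0.633 t 13.725
[ 0.71  1.01 -0.54  1.8   0.88  0.6  -0.45]
```

View pics/w9.png

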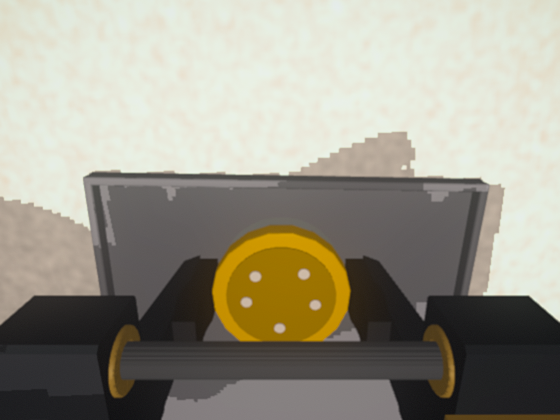

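Call:
play_rows(
  deltas=[
    [[1,0.004,-0.002,0.03,0,0,0],[1,0.004,-0.002,0.05,0,0,0],[1,0.004,-0.002,0.058,0,0,0],[1,0.004,-0.002,0.06,0,0,0]],
  ],
)

```text
clock: 14.28
tool_pos: [0.5189, -0.2687, 0.0245]
eef_rot: [1.0, -0.03, -0.005, -0.001]
contact_force: [-6.1, 1.1, 20.2]
opening: 0.629
```

Call:
play_rows(
  deltas=[
    [[1,0,0,-0.004,0,0,0],[-0.6,0,0,-0.004,0,0,0],[-1,0,0,-0.004,0,0,0],[-1,0,0,-0.004,0,0,0],[-1,0,0,-0.004,0,0,0]],
  ],
)

```text
clock: 14.9
tool_pos: [0.5188, -0.2687, 0.0255]
eef_rot: [1.0, -0.03, -0.005, -0.001]
contact_force: [-0.1, 0.1, 0.2]
opening: 1.003
```

Call:
play_rows(
  deltas=[
    [[-1,0,0,-0.1,0,0,0],[-1,0,0,-0.25,0,0,0],[-1,0,0,-0.45,0,0,0],[-1,0,0,-0.65,0,0,0],[-1,0,0,-0.75,0,0,0]],
  ],
)

```text
clock: 15.52
tool_pos: [0.5221, -0.2694, 0.2539]
eef_rot: [1.0, -0.03, -0.003, -0.001]
contact_force: [0.6, 0.0, -0.5]
opening: 1.001
```

```bash
python3 - <<'E'
from h import *
im,m=shot('wrist','w10')
im,m=shot('scene','s10')
for c in ('yellow','green'):
  for ce,a,bb,rt in blobs(im,c): print(c,ce,a,on('scene',*ce,.02,m).round(4))
im,m=shot('top','t10')
for c in ('yellow','green'):
  for ce,a,bb,rt in blobs(im,c): print(c,ce,a,on('top',*ce,.02,m).round(4))
move((0.445,0.356,0.25),np.radians(40)); print(get_state()['q'].round(2))
E
```

```text
yellow [82.49078014 61.75744681] 705 [ 0.3498 -1.003   0.02  ]
yellow [217.88362069 172.0387931 ] 232 [ 0.5221 -0.2665  0.02  ]
yellow [342.46179402 221.72425249] 301 [0.4916 0.1267 0.02  ]
green [327.36486486 177.80630631] 222 [0.3774 0.0198 0.02  ]
green [369.60964912 181.28508772] 228 [0.326  0.1311 0.02  ]
green [319.05555556 203.63095238] 252 [0.4709 0.043  0.02  ]
yellow [227.49892009 238.20518359] 463 [0.4847 0.1234 0.02  ]
yellow [403.10721649 246.38350515] 485 [ 0.5193 -0.2692  0.02  ]
green [263.02008929 252.68303571] 448 [0.4631 0.0397 0.02  ]
green [267.71247357 296.42494715] 473 [0.3689 0.016  0.02  ]
green [213.84178499 313.07707911] 493 [0.3176 0.1275 0.02  ]
pos [ 0.5215 -0.2696  0.2518] shift [-0.3786 -2.0665  0.011 ] turn [-0.0012  0.0019 -0.2412] q7 -0.21 op 0.994 t 15.675
[ 0.82  0.74 -0.77  1.67  0.59  0.99 -0.21]
```

View pics/w10.png

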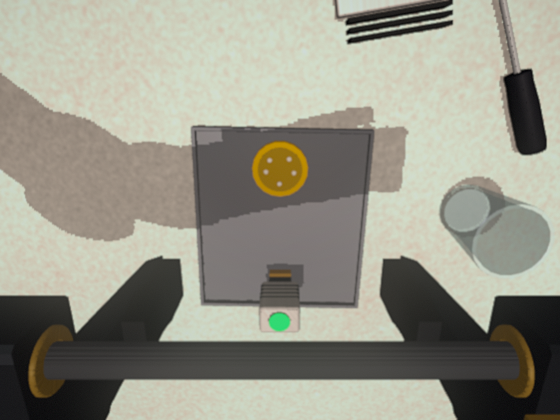

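View pics/s10.png

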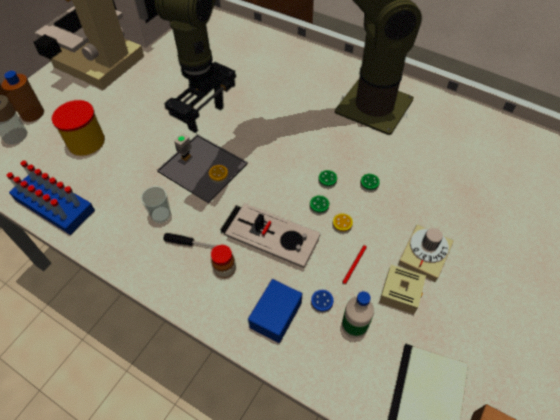

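Call:
play_rows(
  deltas=[
    [[-1,-0.04,-0.2,0,0,0,-0.02],[-1,-0.08,-0.4,0,0,0,-0.04],[-1,-0.12,-0.6,0,0,0,-0.06],[-1,-0.16,-0.8,0,0,0,-0.08],[-1,-0.18,-0.99,0,0,0,-0.1]],
  ],
)

```text
clock: 16.3
tool_pos: [0.4836, 0.0314, 0.2509]
eef_rot: [0.992, 0.128, -0.005, -0.001]
contact_force: [0.1, 0.1, 0.1]
opening: 0.996
```

```bash
python3 - <<'E'
from h import *
move((0.445,0.356,0.2),np.radians(40))
E
```

```text
pos [0.4836 0.0314 0.2509] shift [ 0.1524 -1.0786  0.1722] turn [-0.0018  0.0027 -0.1403] q7 -0.57 op 0.996 t 16.3
```

Call:
play_rows(
  deltas=[
    [[-1,0.03,-0.2,0,0,0,-0.03],[-1,0.06,-0.4,0,0,0,-0.06],[-1,0.09,-0.6,0,0,0,-0.09],[-1,0.12,-0.8,0,0,0,-0.12],[-1,0.14,-0.98,0,0,0,-0.14]],
  ],
)

```text
clock: 16.92
tool_pos: [0.4484, 0.3278, 0.2496]
eef_rot: [0.939, 0.343, -0.006, -0.002]
contact_force: [1.4, 0.3, 0.5]
opening: 1.004
```

```bash
python3 - <<'E'
from h import *
move((0.445,0.356,0.2),np.radians(40)); print(get_state()['q'].round(2))
im,m=shot('wrist','w11')
E
```

```text
pos [0.4484 0.3278 0.2496] shift [ 0.0536 -0.078   0.1653] turn [-0.0024  0.0032  0.0006] q7 -0.67 op 1.004 t 16.925
[-0.2   0.75 -0.9   1.76  0.68  0.99 -0.67]
```

View pics/w11.png

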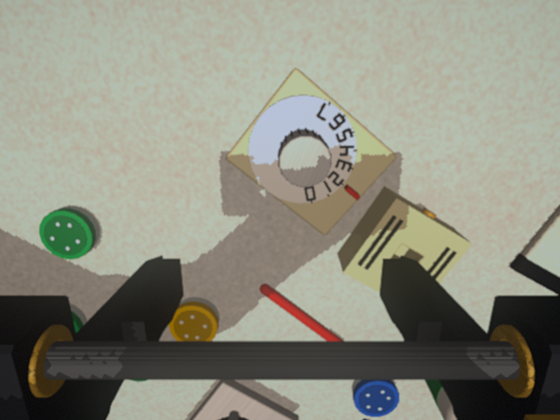

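```bash
python3 - <<'E'
from h import *
m=vision.camera_model('wrist'); s=get_state()
print(on('wrist',305,160,.088,m),'skirt',on('wrist',302,150,.038,m))
c=np.array([on('wrist',*p,.029,m) for p in [(296,69),(398,154),(325,235),(227,156)]]);print(c.round(4),c.mean(0))
u=(c[1]-c[0]+c[2]-c[3]); print(np.degrees(np.arctan2(u[1],u[0])))
move((0.446,0.356,0.12),np.radians(40))
E
python3 -c "
import cv2; im=cv2.imread('pics/w11.png'); cv2.imwrite('pics/w11c.png',cv2.resize(im[60:245,215:410],None,fx=3,fy=3))"
```

```text
[0.44275957 0.36642832 0.088     ] skirt [0.44279622 0.36652335 0.038     ]
[[0.3922 0.4161 0.029 ]
 [0.5154 0.4222 0.029 ]
 [0.5191 0.3165 0.029 ]
 [0.3939 0.315  0.029 ]] [0.45515384 0.3674488  0.029     ]
1.7607494256434915
pos [0.4451 0.3368 0.2509] shift [ 0.0456 -0.0394  0.4367] turn [-0.0052  0.0013  0.0039] q7 -0.67 op 1.0 t 16.975
```

View pics/w11c.png

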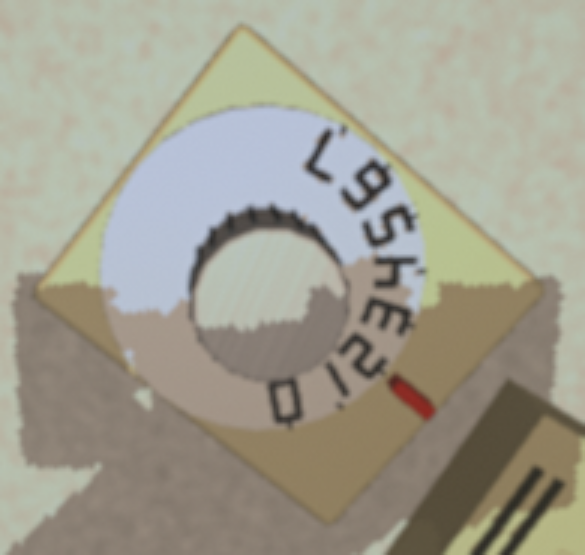

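```bash
python3 - <<'E'
from h import *
im,m=shot('wrist','w12'); 
cv2.imwrite('pics/w12c.png',cv2.resize(im[60:265,215:420],None,fx=3,fy=3)[:,:,::-1])
move((0.446,0.356,0.12),np.radians(40))
import pickle; pickle.dump(m,open('m12.pkl','wb'))
E
```

```text
pos [0.4458 0.3332 0.2506] shift [ 0.0525 -0.0515  0.4358] turn [-0.0043  0.002   0.0029] q7 -0.67 op 1.0 t 17.025
```

View pics/w12c.png

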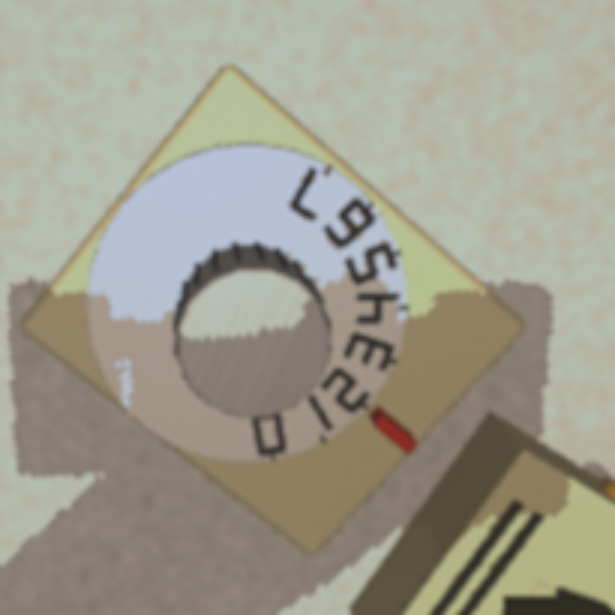

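```bash
python3 - <<'E'
from h import *
import pickle; m=pickle.load(open('m12.pkl','rb'))
g=lambda x,y:(215+x/3,60+y/3)
print(on('w',*g(254,342),.088,m),on('w',*g(248,303),.038,m))
c=np.array([on('w',*g(*p),.029,m) for p in [(228,65),(523,324),(312,553),(22,325)]]);print(c.mean(0))
move((0.446,0.356,0.14),np.radians(40))
E
```

```text
[0.44706717 0.35520489 0.088     ] [0.4465459 0.3562579 0.038    ]
[0.45850606 0.35506075 0.029     ]
pos [0.4458 0.3332 0.2506] shift [ 0.0521 -0.0524  0.3691] turn [-0.0043  0.002   0.0029] q7 -0.67 op 1.0 t 17.025
```

Call:
play_rows(
  deltas=[
    [[-1,0.054,-0.049,0.15,-0.004,0.002,0.003],[-1,0.054,-0.049,0.3,-0.004,0.002,0.003],[-1,0.054,-0.049,0.368,-0.004,0.002,0.003],[-1,0.054,-0.049,0.368,-0.004,0.002,0.003]],
  ],
)

```text
clock: 17.52
tool_pos: [0.4466, 0.354, 0.1387]
eef_rot: [0.94, 0.342, -0.002, 0.0]
contact_force: [-0.6, 0.1, 0.7]
opening: 1.002
```

```bash
python3 - <<'E'
from h import *
move((0.447,0.3555,0.066),np.radians(40)); print(get_state()['q'].round(2))
E
```

```text
pos [0.4466 0.354  0.1387] shift [ 0.0051 -0.0031  0.2422] turn [-0.0001  0.0012 -0.0003] q7 -0.84 op 1.002 t 17.525
[-0.32  0.89 -0.77  1.81  0.85  0.81 -0.84]
```

Call:
play_rows(
  deltas=[
    [[-1,0.002,-0.003,0.12,0,0.001,0],[-1,0.002,-0.003,0.22,0,0.001,0],[-1,0.002,-0.003,0.242,0,0.001,0],[0.5,0.002,-0.003,0.242,0,0.001,0],[1,0.002,-0.003,0.242,0,0.001,0]],
  ],
  force=25,
)

```text
clock: 18.15
tool_pos: [0.447, 0.3557, 0.0677]
eef_rot: [0.94, 0.341, 0.001, -0.001]
contact_force: [0.5, 0.9, 0.7]
opening: 0.8
```

Call:
play_rows(
  deltas=[
    [[1,0,0,0,0,0,0],[1,0,0,0,0,0,0],[1,0,0,0,0,0,0],[1,0,0,0,0,0,0],[1,0,0,0,0,0,0]],
  ],
)

```text
clock: 18.77
tool_pos: [0.4471, 0.3558, 0.068]
eef_rot: [0.94, 0.341, 0.001, -0.001]
contact_force: [-0.3, -1.1, 3.9]
opening: 0.468
```

```bash
python3 - <<'E'
from h import *
s=get_state(); print(s['q'].round(2),s['contact_force'],s['moment'])
move((0.447,0.3555,0.066),np.radians(40))
E
```

```text
[-0.37  0.99 -0.68  1.84  0.98  0.68 -0.95] [-0.27116155 -1.06121364  3.88007733] [-0.16381844 -0.12269769 -0.0092092 ]
pos [0.4471 0.3558 0.068 ] shift [-0.0009  0.0006  0.0065] turn [-0.0002 -0.0007 -0.0004] q7 -0.95 op 0.468 t 18.775
```

Call:
play_rows(
  deltas=[
    [[1,0,0,0,0,0,0.05],[1,0,0,0,0,0,0.1],[1,0,0,0,0,0,0.15],[1,0,0,0,0,0,0.2],[1,0,0,0,0,0,0.25]],
  ],
)

```text
clock: 19.4
tool_pos: [0.4465, 0.3556, 0.0679]
eef_rot: [0.999, -0.046, 0.0, -0.001]
contact_force: [-2.1, -1.0, 2.5]
opening: 0.472
```

```bash
python3 - <<'E'
from h import *
s=get_state(); print(s['q'].round(2),s['contact_force'],s['moment'])
move((0.447,0.3555,0.068),np.radians(40-80.2))
E
```

```text
[-0.47  0.95 -0.5   1.85  0.81  0.56 -1.6 ] [-2.12835386 -0.98191671  2.48371099] [-0.26492881  0.25470271  0.1803751 ]
pos [0.4465 0.3556 0.0679] shift [ 0.0018  0.     -0.0002] turn [-0.0005  0.      0.1938] q7 -1.6 op 0.472 t 19.4
```

Call:
play_rows(
  deltas=[
    [[1,0,0,0,0,0,0.05],[1,0,0,0,0,0,0.1],[1,0,0,0,0,0,0.15],[1,0,0,0,0,0,0.194],[1,0,0,0,0,0,0.196]],
  ],
)

```text
clock: 20.02
tool_pos: [0.446, 0.3558, 0.068]
eef_rot: [0.938, -0.346, -0.0, -0.001]
contact_force: [-1.7, -0.3, 3.2]
opening: 0.466
```

```bash
python3 - <<'E'
from h import *
move((0.447,0.3555,0.068),np.radians(40-80.2))
s=get_state(); print(s['q'].round(2),s['contact_force'],s['moment'])
im,m=shot('scene','s13');cv2.imwrite('pics/s13c.png',cv2.resize(im[200:300,380:470],None,fx=5,fy=5)[:,:,::-1])
im,m=shot('wrist','w13'); move((0.447,0.3555,0.068),np.radians(40-80.2))
E
```

```text
pos [0.446  0.3558 0.068 ] shift [ 0.0031 -0.0016 -0.0001] turn [-0.0003  0.0001 -0.0017] q7 -2.05 op 0.466 t 20.025
[-0.55  0.92 -0.35  1.85  0.63  0.48 -2.05] [-1.68227414 -0.27905721  3.19846797] [-0.10171339  0.11296925 -0.12451317]
pos [0.446  0.3558 0.068 ] shift [ 0.0032 -0.0015 -0.0001] turn [-0.0003  0.0003 -0.0014] q7 -2.05 op 0.469 t 20.125
```

View pics/w13.png

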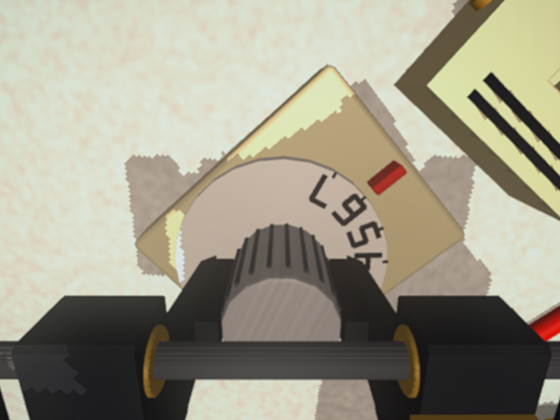

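Call:
play_rows(
  deltas=[
    [[0.2,0,0,0,0,0,0],[-0.4,0,0,0,0,0,0],[-1,0,0,0,0,0,0],[-1,0,0,0,0,0,0],[-1,0,0,0,0,0,0]],
  ],
  force=15,
)

```text
clock: 20.75
tool_pos: [0.446, 0.3557, 0.0679]
eef_rot: [0.938, -0.346, -0.0, -0.001]
contact_force: [0.8, 0.1, 0.8]
opening: 0.9
```

Call:
play_rows(
  deltas=[
    [[-1,0,0,-0.1,0,0,0],[-1,0,0,-0.25,0,0,0],[-1,0,0,-0.4,0,0,0],[-1,0,0,-0.5,0,0,0],[-1,0,0,-0.5,0,0,0]],
  ],
)

```text
clock: 21.38
tool_pos: [0.447, 0.3566, 0.2201]
eef_rot: [0.938, -0.346, 0.001, -0.003]
contact_force: [0.8, -0.5, 0.1]
opening: 1.002
```

```bash
python3 - <<'E'
from h import *
vision.snapshot('top')
im,m=shot('wrist','w14'); 
move((0.486,0.125,0.18),np.radians(-3)); print(get_state()['q'].round(2))
E
```

```text
pos [0.4459 0.355  0.2173] shift [0.5992 0.4966 0.1241] turn [-1.00e-04  2.00e-04 -2.08e-01] q7 -1.91 op 1.0 t 21.475
[-0.45  0.71 -0.52  1.77  0.47  0.79 -1.91]
```

View pics/w14.png

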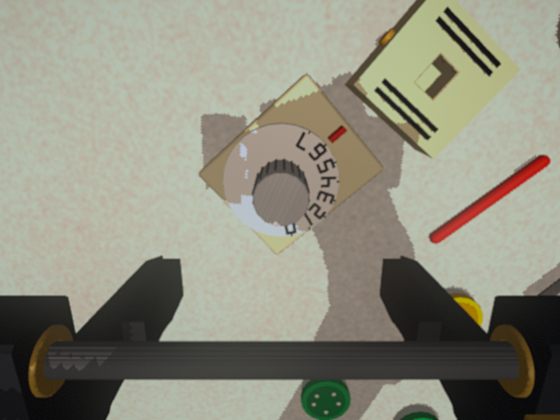

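Call:
play_rows(
  deltas=[
    [[-1,0.13,0.11,0,0,0,-0.05],[-1,0.26,0.22,0,0,0,-0.1],[-1,0.4,0.33,0.05,0,0,-0.15],[-1,0.53,0.44,0.1,0,0,-0.2],[-1,0.6,0.497,0.124,0,0,-0.208]],
  ],
)

```text
clock: 22.1
tool_pos: [0.4849, 0.1205, 0.1774]
eef_rot: [1.0, -0.027, -0.003, 0.001]
contact_force: [-0.1, 0.5, 0.8]
opening: 1.0
```

Call:
play_rows(
  deltas=[
    [[-1,0,0,0,0,0,0],[-1,0,0,0,0,0,0]],
  ],
)

```text
clock: 22.35
tool_pos: [0.4843, 0.1217, 0.1769]
eef_rot: [1.0, -0.027, -0.003, 0.001]
contact_force: [-1.6, -0.8, 0.5]
opening: 0.999
```

```bash
python3 - <<'E'
from h import *
im,m=shot('wrist','w15'); 
for c in ('yellow','green'):
  for ce,a,bb,rt in blobs(im,c,400): print(c,ce,a,bb,on('wrist',*ce,.02,m).round(4))
move((0.486,0.125,0.023),np.radians(-3)); print(get_state()['q'].round(2))
E
```

```text
yellow [283.83032101 185.17480442] 3707 [250 151  69  69] [0.4864 0.1238 0.02  ]
green [ 75.62803629 190.47175885] 3417 [ 41 158  69  66] [0.32  0.128 0.02 ]
green [263.78658297 279.97096901] 2549 [233 253  62  56] [0.4648 0.04   0.02  ]
green [179.61070111 316.7398524 ] 542 [162 294  30  41] [0.3867 0.0064 0.02  ]
pos [0.4845 0.1225 0.1773] shift [ 0.0074 -0.0094  0.5144] turn [0.0004 0.0018 0.0002] q7 -1.13 op 1.001 t 22.4
[ 0.07  0.73 -0.67  2.    0.73  0.67 -1.13]
```

View pics/w15.png

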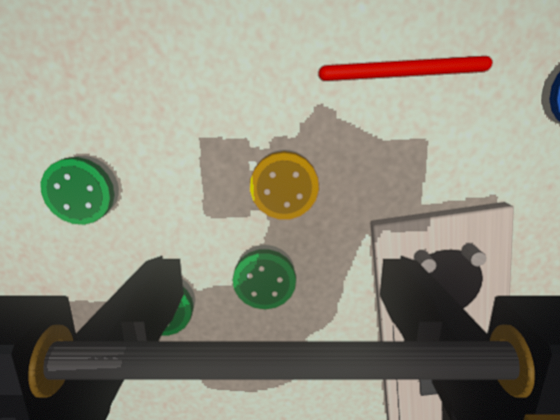

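Call:
play_rows(
  deltas=[
    [[-1,0.0065,-0.0045,0.16,0,0.001,0],[-1,0.0065,-0.0045,0.32,0,0.001,0],[-1,0.0065,-0.0045,0.46,0,0.001,0],[-1,0.0065,-0.0045,0.514,0,0.001,0],[-1,0.0065,-0.0045,0.514,0,0.001,0]],
  ],
  force=15,
)

```text
clock: 23.02
tool_pos: [0.4849, 0.1258, 0.0224]
eef_rot: [1.0, -0.024, -0.002, 0.0]
contact_force: [0.5, -0.2, 0.7]
opening: 1.002
```

Call:
play_rows(
  deltas=[
    [[1,0,0,0,0,0,0],[1,0,0,0,0,0,0],[1,0,0,0,0,0,0],[1,0,0,0,0,0,0],[1,0,0,0,0,0,0]],
  ],
)

```text
clock: 23.65
tool_pos: [0.4853, 0.1257, 0.0229]
eef_rot: [1.0, -0.024, -0.001, 0.0]
contact_force: [-0.3, -0.5, 6.8]
opening: 0.631
```

Call:
play_rows(
  deltas=[
    [[1,0,0,-0.1,0,0,0],[1,0,0,-0.25,0,0,0],[1,0,0,-0.4,0,0,0],[1,0,0,-0.5,0,0,0],[1,0,0,-0.5,0,0,0]],
  ],
)

```text
clock: 24.28
tool_pos: [0.4868, 0.126, 0.1746]
eef_rot: [1.0, -0.025, 0.0, -0.0]
contact_force: [-0.3, 0.4, -0.9]
opening: 0.628
```

```bash
python3 - <<'E'
from h import *
move((0.5175,-0.334,0.17),np.radians(-3)); print(get_state()['q'].round(2))
E
```

```text
pos [0.4868 0.126  0.1746] shift [0.1785 1.5265 0.0142] turn [-0.0003 -0.0002  0.0009] q7 -1.14 op 0.628 t 24.275
[ 0.06  0.74 -0.67  2.    0.74  0.67 -1.14]
```

Call:
play_rows(
  deltas=[
    [[1,0.02,0.2,0,0,0,0],[1,0.05,0.4,0,0,0,0],[1,0.07,0.6,0,0,0,0],[1,0.09,0.8,0,0,0,0],[1,0.12,1,0,0,0,0]],
  ],
)

```text
clock: 24.9
tool_pos: [0.5067, -0.1774, 0.1728]
eef_rot: [1.0, -0.025, -0.001, -0.001]
contact_force: [0.4, 0.9, -1.1]
opening: 0.63
```

Call:
play_rows(
  deltas=[
    [[1,0.03,0.2,0,0,0,0],[1,0.05,0.4,0,0,0,0],[1,0.06,0.45,0,0,0,0],[1,0.06,0.45,0,0,0,0]],
  ],
)

```text
clock: 25.4
tool_pos: [0.5172, -0.3135, 0.1711]
eef_rot: [1.0, -0.026, -0.002, -0.001]
contact_force: [1.4, 1.3, -0.7]
opening: 0.63
```

```bash
python3 - <<'E'
from h import *
move((0.517,-0.331,0.05),np.radians(-3)); print(get_state()['q'].round(2))
im,m=shot('wrist','w16')
E
```

```text
pos [ 0.5172 -0.3135  0.1711] shift [0.0037 0.0593 0.4035] turn [-0.0007  0.0012  0.0003] q7 -0.24 op 0.63 t 25.4
[ 0.87  0.87 -0.75  1.69  0.73  0.89 -0.24]
```

View pics/w16.png

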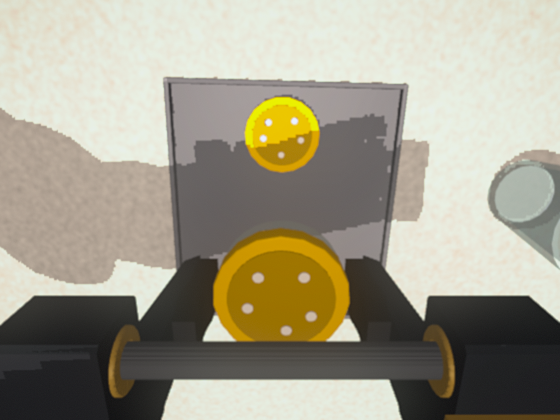

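Call:
play_rows(
  deltas=[
    [[1,0,0.05,0.15,0,0.001,0],[1,0,0.059,0.3,0,0.001,0],[1,0,0.059,0.4,0,0.001,0],[1,0,0.059,0.4,0,0.001,0]],
  ],
)

```text
clock: 25.95
tool_pos: [0.5154, -0.3252, 0.0497]
eef_rot: [1.0, -0.022, -0.002, -0.003]
contact_force: [-0.2, -0.7, -0.5]
opening: 0.626
```

```bash
python3 - <<'E'
from h import *
move((0.517,-0.331,0.0265),np.radians(-3))
E
```

```text
pos [ 0.5154 -0.3252  0.0497] shift [0.0064 0.0195 0.0772] turn [-0.002   0.0015  0.0028] q7 -0.33 op 0.626 t 25.95
```

Call:
play_rows(
  deltas=[
    [[1,0.006,0.023,0.01,-0.002,0.001,0.002],[1,0.006,0.023,0.03,-0.002,0.001,0.002],[1,0.006,0.023,0.06,-0.002,0.001,0.002],[1,0.006,0.023,0.074,-0.002,0.001,0.002],[1,0.006,0.023,0.078,-0.002,0.001,0.002]],
  ],
)

```text
clock: 26.58
tool_pos: [0.5166, -0.332, 0.026]
eef_rot: [1.0, -0.025, -0.001, -0.0]
contact_force: [-2.2, 0.1, 3.8]
opening: 0.628
```

Call:
play_rows(
  deltas=[
    [[1,0,0,0,0,0,0],[-0.6,0,0,0,0,0,0],[-1,0,0,0,0,0,0],[-1,0,0,0,0,0,0],[-1,0,0,0,0,0,0]],
  ],
)

```text
clock: 27.2
tool_pos: [0.5166, -0.332, 0.026]
eef_rot: [1.0, -0.025, -0.001, -0.0]
contact_force: [-0.3, 0.1, 0.7]
opening: 0.998
```

Call:
play_rows(
  deltas=[
    [[-1,0,0,-0.1,0,0,0],[-1,0,0,-0.25,0,0,0],[-1,0,0,-0.45,0,0,0],[-1,0,0,-0.65,0,0,0],[-1,0,0,-0.75,0,0,0]],
  ],
)

```text
clock: 27.82
tool_pos: [0.5183, -0.332, 0.2548]
eef_rot: [1.0, -0.025, 0.001, 0.001]
contact_force: [0.5, 0.2, 0.0]
opening: 0.996
```

```bash
python3 - <<'E'
from h import *
im,m=shot('top','t17')
for c in ('yellow','green','blue'):
  for ce,a,bb,rt in blobs(im,c): print(c,ce.round(1),a,on('top',*ce,.02,m).round(4))
im,m=shot('wrist','w17')
for ce,a,bb,rt in blobs(im,'yellow',400): print(ce,a,bb,on('wrist',*ce,.022,m).round(4))
move((0.464,0.040,0.18),np.radians(-3)); print(get_state()['q'].round(2))
E
```

```text
yellow [417.5 249. ] 983 [ 0.5178 -0.3015  0.02  ]
green [263.  252.7] 448 [0.4631 0.0398 0.02  ]
green [267.7 296.4] 473 [0.3689 0.016  0.02  ]
green [213.8 313.1] 493 [0.3176 0.1275 0.02  ]
blue [ 9.4 51. ] 311 [0.869  0.7221 0.02  ]
blue [255.5 102.3] 1722 [0.8166 0.1077 0.02  ]
blue [164.3 101.7] 132 [0.789  0.3234 0.02  ]
blue [533.9 123.7] 1131 [ 0.8514 -0.5508  0.02  ]
blue [216.9 138.3] 402 [0.7151 0.1844 0.02  ]
[275.81338028 101.06971831] 2840 [247  71  59  61] [ 0.5203 -0.27    0.022 ]
[276.38671557 168.25264874] 2454 [249 141  56  56] [ 0.5173 -0.3345  0.022 ]
[369.33075221 412.49668142] 904 [332 403  74  17] [ 0.618  -0.6568  0.022 ]
pos [ 0.5191 -0.3323  0.2551] shift [-0.2472 -1.2307  0.246 ] turn [ 0.0008 -0.0015  0.0006] q7 -0.12 op 1.001 t 27.925
[ 0.92  0.78 -0.82  1.58  0.64  1.05 -0.12]
```

View pics/w17.png

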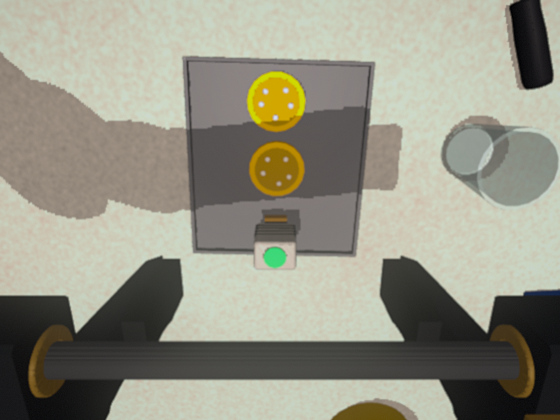

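View pics/t17.png

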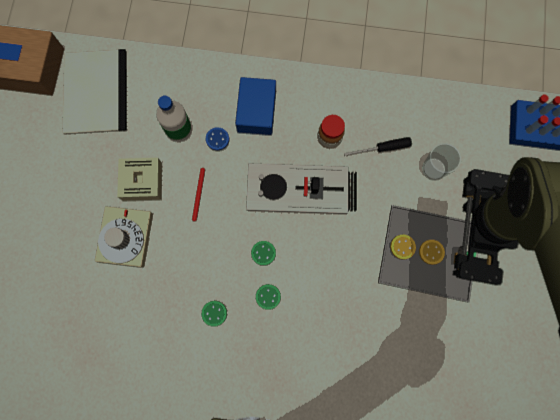

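Call:
play_rows(
  deltas=[
    [[-1,-0.04,-0.2,0,0,0,0],[-1,-0.08,-0.4,0,0,0,0],[-1,-0.12,-0.6,0,0,0,0],[-1,-0.16,-0.8,0.1,0,0,-0.02],[-1,-0.2,-1,0.15,0,0,-0.044]],
  ],
)

```text
clock: 28.55
tool_pos: [0.4739, -0.0345, 0.209]
eef_rot: [0.999, 0.045, 0.001, 0.001]
contact_force: [0.6, 0.4, -0.7]
opening: 1.001
```

```bash
python3 - <<'E'
from h import *
move((0.464,0.040,0.18),np.radians(5)); print(get_state()['q'].round(2))
E
```

```text
pos [ 0.4739 -0.0345  0.209 ] shift [-0.0111 -0.2506  0.0958] turn [ 0.001  -0.0007  0.0006] q7 -0.71 op 1.001 t 28.55
[ 0.46  0.68 -0.78  2.04  0.74  0.72 -0.71]
```

Call:
play_rows(
  deltas=[
    [[-1,-0.01,-0.15,0.05,0,0,0],[-1,-0.01,-0.25,0.095,0,0,0],[-1,-0.01,-0.25,0.095,0,0,0],[-1,-0.01,-0.25,0.095,0,0,0]],
  ],
)

```text
clock: 29.05
tool_pos: [0.4641, 0.0386, 0.1799]
eef_rot: [0.999, 0.044, 0.001, 0.002]
contact_force: [-0.1, -0.6, 0.2]
opening: 1.001
```

```bash
python3 - <<'E'
from h import *
im,m=shot('wrist','w18')
for ce,a,bb,rt in blobs(im,'green',400): print(ce,a,bb,on('wrist',*ce,.02,m).round(4))
move((0.464,0.040,0.023),np.radians(5)); 
import pickle; pickle.dump(m,open('m18.pkl','wb'))
cv2.imwrite('pics/w18c.png',cv2.resize(im[100:400,300:560],None,fx=2.5,fy=2.)[:,:,::-1])
E
```

```text
[90.73345477 50.4743979 ] 4941 [51 10 81 82] [0.3204 0.127  0.02  ]
[280.70872606 184.94283977] 3289 [247 152  68  67] [0.4644 0.0397 0.02  ]
[163.31053777 203.22971713] 3217 [130 172  67  64] [0.3707 0.016  0.02  ]
pos [0.4643 0.0382 0.18  ] shift [-0.0013 -0.0082  0.5234] turn [ 0.0013 -0.0005 -0.0001] q7 -0.94 op 1.0 t 29.1
```

View pics/w18.png

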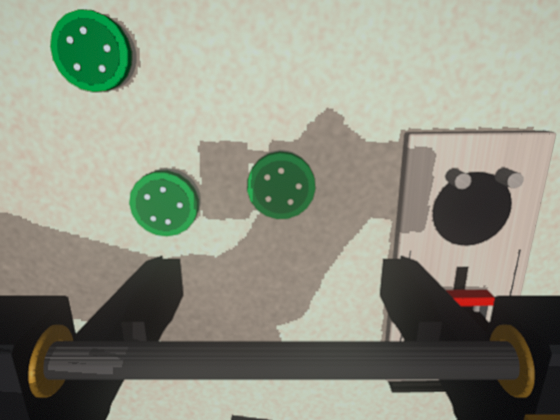

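Call:
play_rows(
  deltas=[
    [[-1,0.001,-0.006,0.16,0.001,0,0],[-1,0.001,-0.006,0.32,0.001,0,0],[-1,0.001,-0.006,0.46,0.001,0,0],[-1,0.001,-0.006,0.523,0.001,0,0],[-1,0.001,-0.006,0.523,0.001,0,0]],
  ],
  force=15,
)

```text
clock: 29.72
tool_pos: [0.4645, 0.038, 0.0223]
eef_rot: [0.999, 0.043, -0.0, 0.001]
contact_force: [0.1, 1.2, 0.7]
opening: 0.996
```

Call:
play_rows(
  deltas=[
    [[1,0,0,0,0,0,0],[1,0,0,0,0,0,0],[1,0,0,0,0,0,0],[1,0,0,0,0,0,0],[1,0,0,0,0,0,0]],
  ],
)

```text
clock: 30.35
tool_pos: [0.4649, 0.0378, 0.0228]
eef_rot: [0.999, 0.043, 0.001, 0.001]
contact_force: [0.5, -0.8, 6.9]
opening: 0.63
```

Call:
play_rows(
  deltas=[
    [[1,0,0,-0.1,0,0,0],[1,0,0,-0.25,0,0,0],[1,0,0,-0.4,0,0,0],[1,0,0,-0.45,0,0,0],[1,0,0,-0.45,0,0,0]],
  ],
)

```text
clock: 30.98
tool_pos: [0.4652, 0.0381, 0.1587]
eef_rot: [0.999, 0.043, 0.002, 0.001]
contact_force: [-0.4, -0.4, -0.5]
opening: 0.63
```

```bash
python3 - <<'E'
from h import *
move((0.616,-0.02,0.16),np.radians(5)); 
E
```

```text
pos [0.4652 0.0381 0.1587] shift [ 0.4844  0.2358 -0.0023] turn [ 0.0009 -0.001  -0.0007] q7 -0.95 op 0.63 t 30.975
```

Call:
play_rows(
  deltas=[
    [[1,0.16,0.07,-0.03,0,0,0],[1,0.32,0.14,-0.06,0,0,0],[1,0.484,0.22,-0.07,0,0,0],[1,0.484,0.22,-0.07,0,0,0],[1,0.484,0.22,-0.07,0,0,0]],
  ],
)

```text
clock: 31.6
tool_pos: [0.6139, -0.0148, 0.1786]
eef_rot: [0.999, 0.043, -0.0, 0.001]
contact_force: [-0.7, 0.1, -0.5]
opening: 0.631
```

```bash
python3 - <<'E'
from h import *
vision.snapshot('top'); vision.snapshot('top')
im,m=shot('wrist','w19')
import pickle; pickle.dump(m,open('m19.pkl','wb'))
move((0.616,0.035,0.1),np.radians(5))
cv2.imwrite('pics/w19c.png',cv2.resize(im[0:300,180:380],None,fx=3,fy=2.)[:,:,::-1])
E
```

```text
pos [ 0.6139 -0.0144  0.1797] shift [ 0.0209 -0.164   0.2653] turn [ 0.0009 -0.0003  0.0001] q7 -0.58 op 0.63 t 31.75
```

View pics/w19.png

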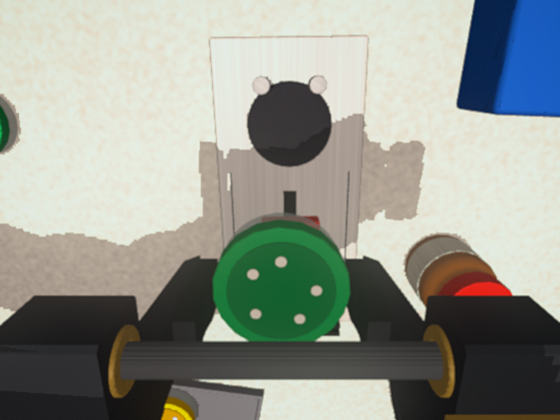

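View pics/w19c.png

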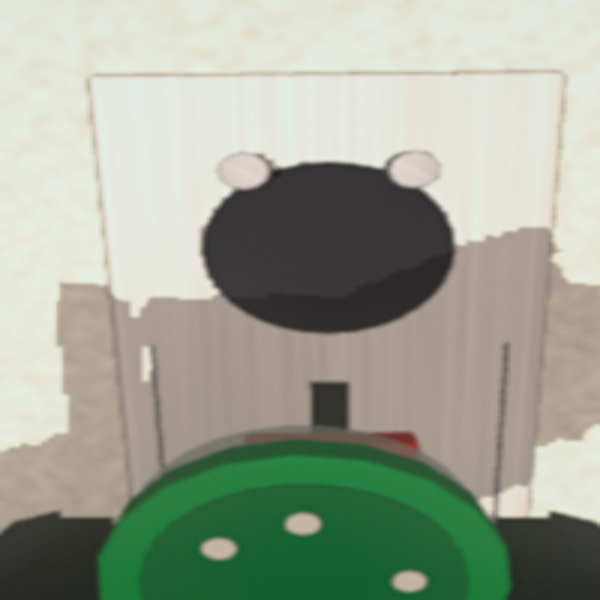

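```bash
python3 - <<'E'
from h import *
import pickle; m=pickle.load(open('m19.pkl','rb'))
g=lambda x,y:(180+x/3,y/2)
s1=on('w',*g(328,247),.03,m); print('seat',s1)
l,rr=on('w',*g(202,247),.03,m),on('w',*g(453,247),.03,m); print('w',np.linalg.norm(l-rr),(l+rr)/2)
t,b=on('w',*g(328,163),.03,m),on('w',*g(328,332),.03,m); print('h',np.linalg.norm(t-b),(t+b)/2)
p1,p2=on('w',*g(243,169),.048,m),on('w',*g(413,168),.048,m); print('posts',p1,p2,np.linalg.norm(p1-p2))
d=p2-p1; th=np.arctan2(d[1],d[0]); print('yaw',np.degrees(th)); c=(p1+p2)/2; print('seat from posts',c-0.028*np.array([-np.sin(th),np.cos(th),0]))
e1,e2=on('w',*g(90,75),.03,m),on('w',*g(564,71),.03,m); d=e2-e1; th=np.arctan2(d[1],d[0]); print('edge',e1,e2,np.degrees(th),np.linalg.norm(d)); print('seat from edge',(e1+e2)/2-.06*np.array([-np.sin(th),np.cos(th),0]))
E
```

```text
seat [0.61588488 0.0367543  0.03      ]
w 0.06113012956189972 [0.61576526 0.03674674 0.03      ]
h 0.0607714196196429 [0.61600283 0.03551116 0.03      ]
posts [0.59426159 0.06224337 0.048     ] [0.63156459 0.06582771 0.048     ] 0.03747480937060709
yaw 5.488546595700646
seat from posts [0.6155912  0.03616391 0.048     ]
edge [0.55657107 0.08942282 0.03      ] [0.66369747 0.10006902 0.03      ] 5.67540677071102 0.10765411125475925
seat from edge [0.61606783 0.03504003 0.03      ]
```

```bash
python3 - <<'E'
from h import *
move((0.616,0.032,0.075),np.radians(5.5))
E
```

```text
pos [ 0.6139 -0.0144  0.1797] shift [ 0.02   -0.1543  0.3487] turn [ 0.0009 -0.0003 -0.0027] q7 -0.58 op 0.63 t 31.75
```

Call:
play_rows(
  deltas=[
    [[1,0.01,-0.08,0.1,0.001,0,-0.003],[1,0.02,-0.154,0.2,0.001,0,-0.003],[1,0.02,-0.154,0.3,0.001,0,-0.003],[1,0.02,-0.154,0.349,0.001,0,-0.003],[1,0.02,-0.154,0.349,0.001,0,-0.003]],
  ],
)

```text
clock: 32.38
tool_pos: [0.6152, 0.0316, 0.0743]
eef_rot: [0.999, 0.049, -0.0, 0.0]
contact_force: [0.1, 0.1, 0.0]
opening: 0.63
```

```bash
python3 - <<'E'
from h import *
im,m=shot('wrist','w20')
move((0.616,0.032,0.053),np.radians(5.5))
E
```

```text
pos [0.616  0.0318 0.0752] shift [ 0.0001 -0.0008  0.0741] turn [-0.     -0.0003  0.0003] q7 -0.74 op 0.633 t 32.425
```

View pics/w20.png

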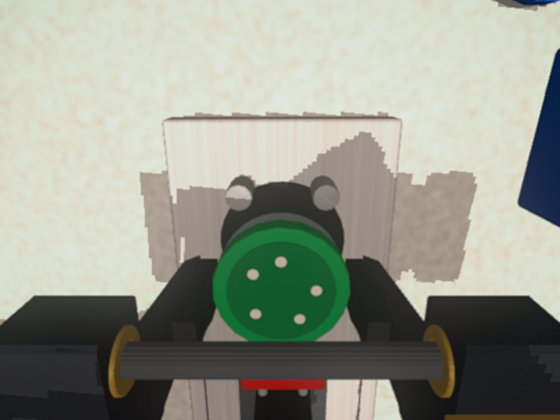

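Aligned: dish between the jaws, posts at (238,196) and (325,194) ahead of it. Lowering.

Call:
play_rows(
  deltas=[
    [[1,0,0,0.03,0,0,0],[1,0,0,0.05,0,0,0],[1,0,0,0.065,0,0,0],[1,0,0,0.073,0,0,0],[1,0,0,0.074,0,0,0]],
  ],
)

```text
clock: 33.05
tool_pos: [0.616, 0.0318, 0.053]
eef_rot: [0.999, 0.048, 0.0, -0.0]
contact_force: [-0.5, 0.4, 0.4]
opening: 0.628
```

Call:
play_rows(
  deltas=[
    [[1,0,0,0.003,0,0,0],[1,0,0,0.005,0,0,0],[1,0,0,0.005,0,0,0]],
  ],
)

```text
clock: 33.42
tool_pos: [0.616, 0.0318, 0.0529]
eef_rot: [0.999, 0.048, 0.001, 0.0]
contact_force: [-1.4, -1.0, 8.5]
opening: 0.631
```

Call:
play_rows(
  deltas=[
    [[-0.4,0,0,-0.002,0,0,0],[-1,0,0,-0.002,0,0,0],[-1,0,0,-0.002,0,0,0],[-1,0,0,-0.002,0,0,0],[-1,0,0,-0.002,0,0,0]],
  ],
)

```text
clock: 34.05
tool_pos: [0.616, 0.0318, 0.0533]
eef_rot: [0.999, 0.048, 0.001, 0.0]
contact_force: [0.6, 0.4, 0.5]
opening: 1.002
```

Call:
play_rows(
  deltas=[
    [[-1,0,0,-0.1,0,0,0],[-1,0,0,-0.25,0,0,0],[-1,0,0.05,-0.35,0,0,0],[-1,0,0.12,-0.38,0,0,0],[-1,0,0.12,-0.38,0,0,0]],
  ],
)

```text
clock: 34.67
tool_pos: [0.6198, -0.0062, 0.1678]
eef_rot: [0.999, 0.047, 0.001, 0.001]
contact_force: [-0.3, -0.5, -0.3]
opening: 1.002
```

```bash
python3 - <<'E'
from h import *
vision.snapshot('top'); vision.snapshot('top')
im,m=shot('wrist','w21')
for ce,a,bb,rt in blobs(im,'green',400): print(ce,a,bb,on('wrist',*ce,.05,m).round(4))
for ce,a,bb,rt in blobs(im,'red',60): print('red',ce,a,bb,on('wrist',*ce,.048,m).round(4))
move((0.626,-0.077,0.12),np.radians(5.5))
E
```

```text
[281.67155822 149.9013323 ] 5179 [240 109  84  83] [0.6162 0.0339 0.05  ]
red [281.56763006 243.8265896 ] 865 [252 236  60  16] [ 0.6228 -0.0342  0.048 ]
red [477.78723404 309.73271277] 752 [456 296  37  37] [ 0.7787 -0.0748  0.048 ]
pos [ 0.6187 -0.0028  0.1667] shift [-1.000e-04  2.487e-01  1.553e-01] turn [-0.0002 -0.      0.0006] q7 -0.59 op 1.0 t 34.825
```

View pics/w21.png

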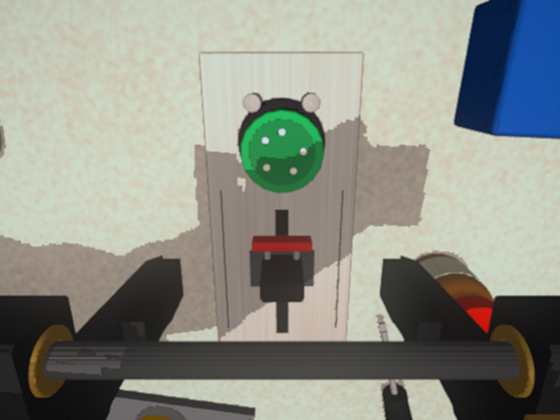

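```bash
python3 - <<'E'
from h import *
im,m=shot('wrist','w22')
move((0.6246,-0.0556,0.12),np.radians(5.5))
import pickle; pickle.dump(m,open('m22.pkl','wb'))
cv2.imwrite('pics/w22c.png',cv2.resize(im[200:345,230:335],None,fx=5,fy=4)[:,:,::-1])
E
```

```text
pos [ 0.6187 -0.0026  0.1666] shift [0.0022 0.1778 0.1552] turn [-0.0002  0.      0.0008] q7 -0.59 op 0.997 t 34.875
```

View pics/w22c.png

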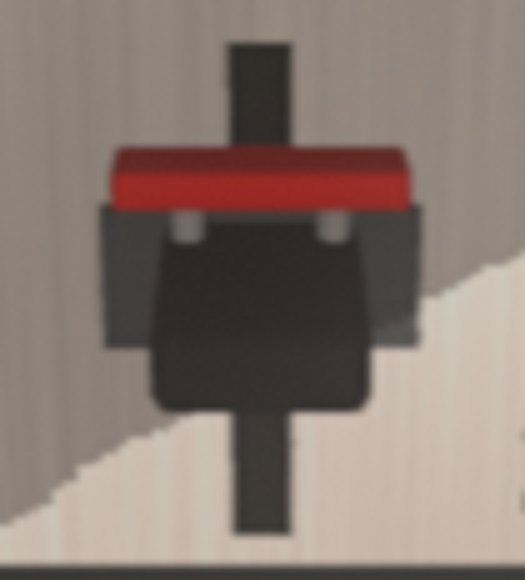

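```bash
python3 - <<'E'
from h import *
import pickle; m=pickle.load(open('m22.pkl','rb'))
g=lambda x,y:(230+x/5,200+y/4)
seat=np.array([.6158,.036]); th=np.radians(5.5)
def L(P): d=P[:2]-seat; return np.round([d@[np.cos(th),np.sin(th)],d@[-np.sin(th),np.cos(th)]],4)
for l,p,z in [('tabtop back',(262,410),.078),('tabtop front',(262,345),.078),('L',(152,380),.078),('R',(370,380),.078),('padtop front',(260,172),.048),('padtop back',(260,209),.048),('pad face bottom',(260,148),.034),('padL',(110,190),.048),('padR',(410,190),.048),('plate',(105,347),.033),('plate2',(420,347),.033)]:
    P=on('w',*g(*p),z,m); print(l,P.round(4),L(P))
E
```

```text
tabtop back [ 0.626  -0.0627  0.078 ] [ 0.0007 -0.0992]
tabtop front [ 0.6248 -0.0504  0.078 ] [ 0.0007 -0.0869]
L [ 0.6109 -0.0584  0.078 ] [-0.0139 -0.0935]
R [ 0.6398 -0.0556  0.078 ] [ 0.0151 -0.0935]
padtop front [ 0.6229 -0.0328  0.048 ] [ 0.0005 -0.0692]
padtop back [ 0.6236 -0.0401  0.048 ] [ 0.0005 -0.0765]
pad face bottom [ 0.6231 -0.0342  0.034 ] [ 0.0005 -0.0705]
padL [ 0.6016 -0.0385  0.048 ] [-0.0213 -0.0728]
padR [ 0.6449 -0.0343  0.048 ] [ 0.0222 -0.0727]
plate [ 0.6027 -0.0798  0.033 ] [-0.0241 -0.114 ]
plate2 [ 0.6527 -0.0749  0.033 ] [ 0.0261 -0.1139]
```

```bash
python3 - <<'E'
from h import *
move((0.6254,-0.057,0.070),np.radians(5.5))
E
```

```text
pos [ 0.6187 -0.0026  0.1666] shift [0.0044 0.1828 0.3219] turn [-0.0002  0.      0.0008] q7 -0.59 op 0.997 t 34.875
```

Call:
play_rows(
  deltas=[
    [[-1,0.004,0.15,0,0,0,0],[-1,0.004,0.183,0.05,0,0,0],[-1,0.004,0.183,0.18,0,0,0],[-1,0.004,0.183,0.3,0,0,0],[-1,0.004,0.183,0.322,0,0,0]],
  ],
  force=25,
)

```text
clock: 35.5
tool_pos: [0.623, -0.0558, 0.0669]
eef_rot: [0.999, 0.05, -0.003, -0.001]
contact_force: [0.9, 0.0, -0.1]
opening: 1.001
```

```bash
python3 - <<'E'
from h import *
move((0.6254,-0.057,0.070),np.radians(5.5)); print(get_state()['contact_force'])
im,m=shot('wrist','w23')
E
```

```text
pos [ 0.623  -0.0558  0.0669] shift [ 0.0076  0.0048 -0.0104] turn [-0.0006  0.0018  0.0014] q7 -0.59 op 1.001 t 35.5
[ 0.94308401  0.02494387 -0.13407033]
```

View pics/w23.png

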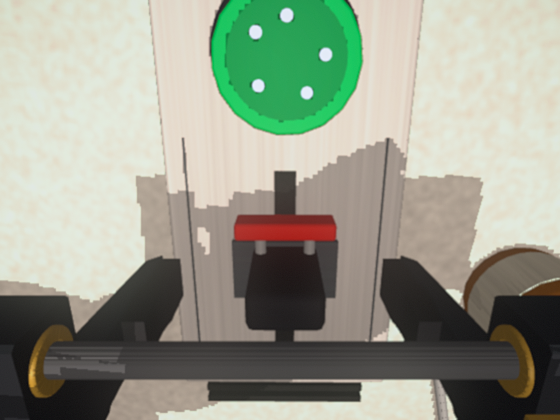

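Call:
play_rows(
  deltas=[
    [[-1,0.007,0.004,-0.01,0,0.002,0.001],[0.3,0.007,0.004,-0.01,0,0.002,0.001],[1,0.007,0.004,-0.01,0,0.002,0.001],[1,0.007,0.004,-0.01,0,0.002,0.001],[1,0.007,0.004,-0.01,0,0.002,0.001]],
  ],
)

```text
clock: 36.17
tool_pos: [0.6261, -0.0568, 0.071]
eef_rot: [0.999, 0.048, 0.001, -0.001]
contact_force: [0.5, -0.3, -0.2]
opening: 0.568
```

Call:
play_rows(
  deltas=[
    [[1,0,0,0,0,0,0],[1,0,0,0,0,0,0],[1,0,0,0,0,0,0],[1,0,0,0,0,0,0],[1,0,0,0,0,0,0]],
  ],
)

```text
clock: 36.8
tool_pos: [0.6247, -0.057, 0.0708]
eef_rot: [0.999, 0.049, -0.0, -0.001]
contact_force: [-6.5, -0.7, 4.1]
opening: 0.336
```

```bash
python3 - <<'E'
from h import *
move((0.6254,-0.057,0.070),np.radians(5.5)); print(get_state()['contact_force'])
E
```

```text
pos [ 0.6247 -0.057   0.0708] shift [0.0023 0.0002 0.0027] turn [-0.0005  0.0001  0.0003] q7 -0.59 op 0.336 t 36.8
[-6.45399003 -0.72118199  4.11517752]
```

Call:
play_rows(
  deltas=[
    [[1,0,-0.02,0,0,0,0],[1,0,-0.045,0,0,0,0],[1,0,-0.07,0,0,0,0],[1,0,-0.095,0,0,0,0],[1,0,-0.11,0,0,0,0]],
  ],
)

```text
clock: 37.42
tool_pos: [0.6219, -0.0294, 0.0708]
eef_rot: [0.999, 0.047, -0.0, 0.003]
contact_force: [-2.1, -9.3, 4.1]
opening: 0.336
```

```bash
python3 - <<'E'
from h import *
print(get_state()['contact_force'],get_state()['tool_pos'])
im,m=shot('wrist','w24')
print(get_state()['contact_force'],get_state()['tool_pos'])
E
```

```text
[-2.07812356 -9.33988047  4.05130833] [ 0.62191699 -0.02939202  0.07080302]
[-1.70242301 -6.900012    2.89350484] [ 0.62179855 -0.02843868  0.07081095]
```

View pics/w24.png

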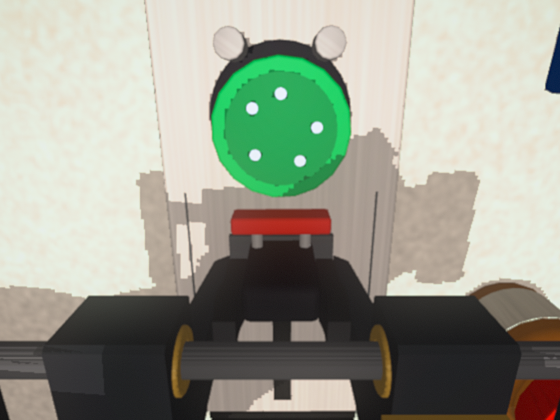

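Call:
play_rows(
  deltas=[
    [[1,0,-0.01,0,0,0,0],[1,0,-0.02,0,0,0,0],[1,0,-0.03,0,0,0,0],[1,0,-0.038,0,0,0,0],[1,0,-0.042,0,0,0,0]],
  ],
)

```text
clock: 38.1
tool_pos: [0.621, -0.0206, 0.0708]
eef_rot: [0.999, 0.046, -0.0, 0.006]
contact_force: [-1.8, -9.3, 4.9]
opening: 0.339
```

```bash
python3 - <<'E'
from h import *
im,m=shot('wrist','w25')
s=get_state();print(s['contact_force'],s['tool_pos'])
cv2.imwrite('pics/w25c.png',cv2.resize(im[20:290,180:380],None,fx=3,fy=2.2)[:,:,::-1])
E
```

```text
[-1.76507388 -8.60454964  4.43095876] [ 0.62098339 -0.02041394  0.07080428]
```

View pics/w25c.png

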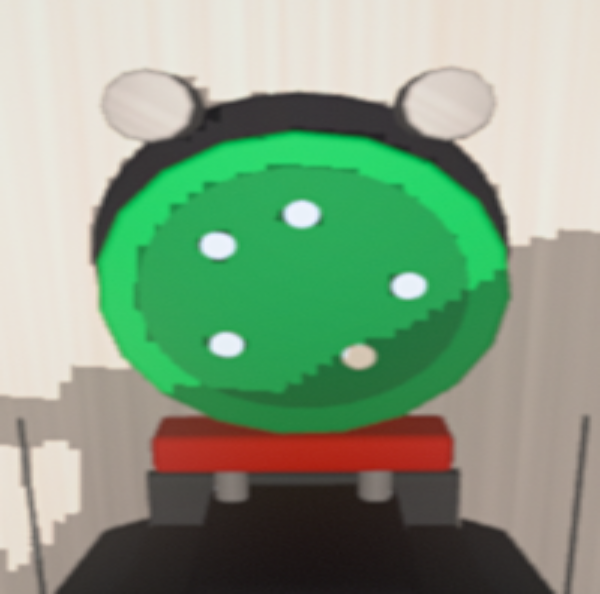

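Call:
play_rows(
  deltas=[
    [[1,0,-0.01,0,0,0,0],[1,0,-0.016,0,0,0,0],[1,0,-0.022,0,0,0,0],[1,0,-0.028,0,0,0,0],[1,0,-0.03,0,0,0,0]],
  ],
)

```text
clock: 38.78
tool_pos: [0.6206, -0.0162, 0.0708]
eef_rot: [0.999, 0.045, -0.0, 0.01]
contact_force: [-1.4, -8.9, 5.4]
opening: 0.344
```

```bash
python3 - <<'E'
from h import *
im,m=shot('wrist','w26')
s=get_state();print(s['contact_force'],s['tool_pos'])
cv2.imwrite('pics/w26c.png',cv2.resize(im[20:290,180:380],None,fx=3,fy=2.2)[:,:,::-1])
E
```

```text
[-2.07997886 -9.32723201  4.90224393] [ 0.62058665 -0.0162188   0.07081497]
```

View pics/w26c.png

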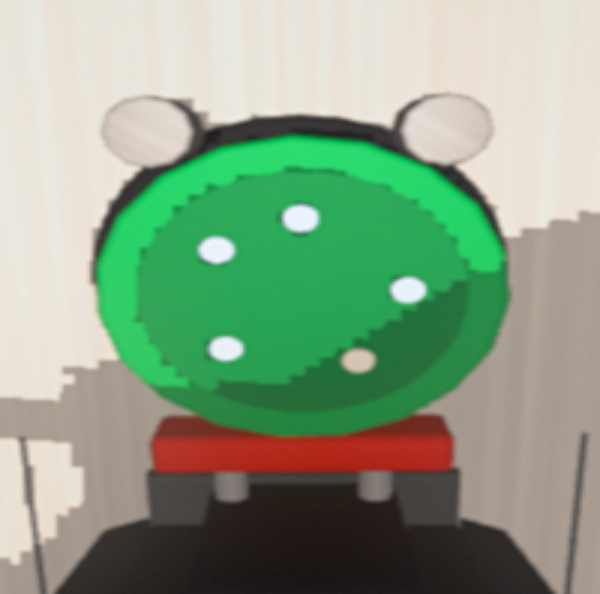

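```bash
python3 - <<'E'
from h import *
move((0.620,-0.012,0.0708),np.radians(5.5))
E
```

```text
pos [ 0.6206 -0.0162  0.0708] shift [-0.0007 -0.0142 -0.0002] turn [ 0.0063  0.0006 -0.0018] q7 -0.68 op 0.336 t 38.825
```

Call:
play_rows(
  deltas=[
    [[1,0,-0.01,0,0.002,0,0],[1,0,-0.015,0,0.003,0,0],[1,0,-0.02,0,0.004,0,0],[1,0,-0.025,0,0.004,0,0],[1,0,-0.028,0,0.004,0,0]],
  ],
)

```text
clock: 39.45
tool_pos: [0.6204, -0.0142, 0.0708]
eef_rot: [0.999, 0.044, -0.001, 0.009]
contact_force: [-2.0, -9.7, 5.9]
opening: 0.338
```

```bash
python3 - <<'E'
from h import *
im,m=shot('wrist','w27')
s=get_state();print(s['contact_force'],s['tool_pos'])
cv2.imwrite('pics/w27c.png',cv2.resize(im[20:290,180:380],None,fx=3,fy=2.2)[:,:,::-1])
E
```

```text
[ -2.05092014 -10.44657367   5.96161853] [ 0.62035004 -0.01407125  0.07076915]
```

View pics/w27c.png

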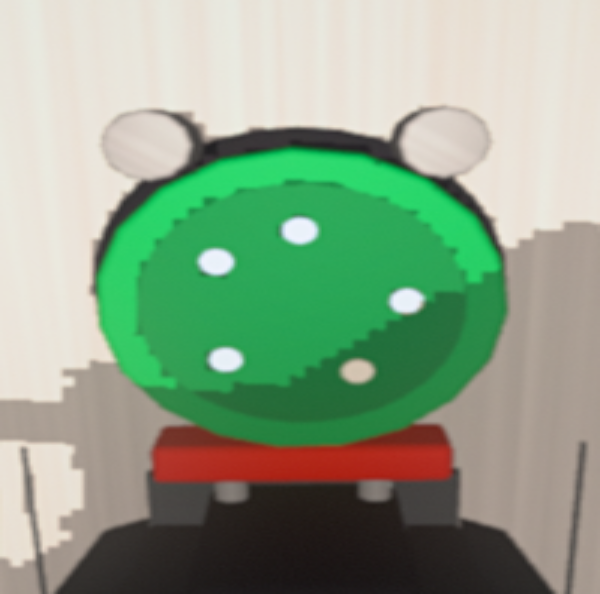

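Call:
play_rows(
  deltas=[
    [[1,0,-0.008,0,0.003,0,0],[1,0,-0.014,0,0.004,0,0],[1,0,-0.02,0,0.005,0,0],[1,0,-0.026,0,0.005,0,0],[1,0,-0.03,0,0.005,0,0]],
  ],
)

```text
clock: 40.12
tool_pos: [0.6201, -0.0116, 0.0708]
eef_rot: [0.999, 0.042, -0.001, 0.006]
contact_force: [-2.6, -11.8, 6.3]
opening: 0.338
```

```bash
python3 - <<'E'
from h import *
im,m=shot('wrist','w28')
s=get_state();print(s['contact_force'],s['tool_pos'])
cv2.imwrite('pics/w28c.png',cv2.resize(im[20:290,180:380],None,fx=3,fy=2.2)[:,:,::-1])
E
```

```text
[ -2.47515171 -11.788447     5.8176717 ] [ 0.62010663 -0.01144975  0.07076497]
```

View pics/w28c.png

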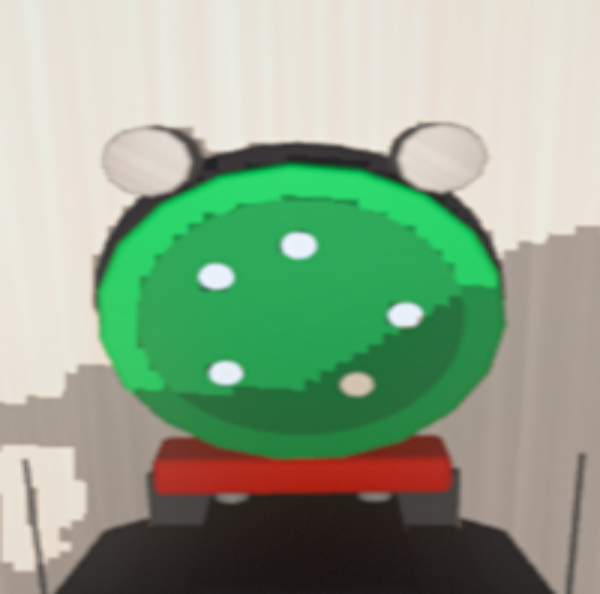

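Call:
play_rows(
  deltas=[
    [[0.3,0,0,0,0,0,0],[-0.2,0,0,0,0,0,0],[-1,0,0,0,0,0,0],[-1,0,0,0,0,0,0],[-1,0,0,0,0,0,0]],
  ],
)

```text
clock: 40.8
tool_pos: [0.6202, -0.0111, 0.0707]
eef_rot: [0.999, 0.043, -0.001, 0.005]
contact_force: [-0.5, 0.1, -0.1]
opening: 0.782
```

Call:
play_rows(
  deltas=[
    [[-1,0,0,-0.05,0,0,0],[-1,0,0,-0.15,0,0,0],[-1,0,0,-0.3,0,0,0],[-1,0,0.03,-0.4,0,0,0],[-1,0,0.03,-0.4,0,0,0]],
  ],
)

```text
clock: 41.42
tool_pos: [0.623, -0.0189, 0.1943]
eef_rot: [0.999, 0.042, 0.002, 0.005]
contact_force: [0.1, 0.1, -1.2]
opening: 0.999
```

```bash
python3 - <<'E'
from h import *
s=get_state();print(s['contact_force'],s['tool_pos'],s['opening'])
vision.snapshot('top')
im,m=shot('wrist','w29')
for ce,a,bb,rt in blobs(im,'green',400): print(ce,a,bb,on('wrist',*ce,.05,m).round(4))
cv2.imwrite('pics/w29c.png',cv2.resize(im[40:290,180:380],None,fx=3,fy=2.2)[:,:,::-1])
im,m=shot('top','t29')
E
```

```text
[ 0.1337263   0.08292342 -1.1628632 ] [ 0.62300023 -0.01894097  0.19431497] 0.9987013014749572
[278.66751377 114.77318933] 4722 [240  75  79  80] [0.6159 0.0372 0.05  ]
```

View pics/w29c.png

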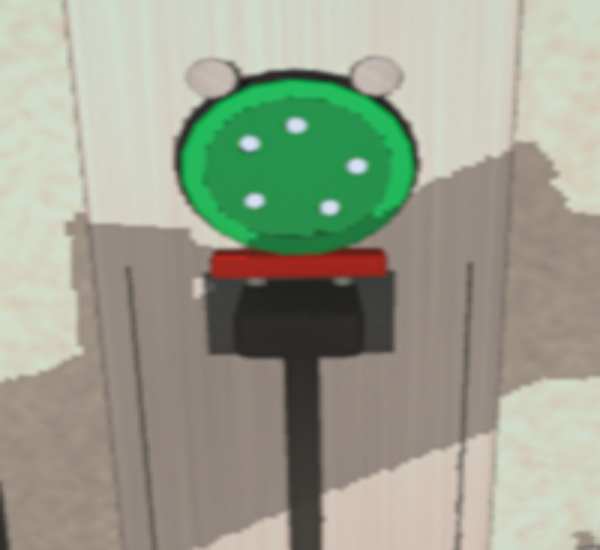

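Call:
play_rows(
  deltas=[
    [[-1,-0.1,0,-0.15,0,0,0],[-1,-0.3,0.02,-0.2,0,0,0],[-1,-0.45,0.1,-0.2,0,0,0],[-1,-0.45,0.15,-0.2,0,0,0],[-1,-0.45,0.15,-0.2,0,0,0]],
  ],
)

```text
clock: 42.2
tool_pos: [0.4907, -0.0754, 0.2509]
eef_rot: [0.999, 0.041, -0.002, 0.005]
contact_force: [0.4, 0.6, -0.3]
opening: 1.002
```

```bash
python3 - <<'E'
from h import *
for n in ('top','scene'):
  im,m=shot(n,'f_'+n)
  for c in ('yellow','green','blue'):
    for ce,a,bb,rt in blobs(im,c): print(n,c,ce.round(1),a,on(n,*ce,.02,m).round(4))
  if n=='scene':
    cv2.imwrite('pics/f_s1.png',cv2.resize(im[130:280,150:470],None,fx=2.4,fy=2.4)[:,:,::-1])
  else: cv2.imwrite('pics/f_t1.png',cv2.resize(im[140:310,80:490],None,fx=1.9,fy=1.9)[:,:,::-1])
E
```

```text
top green [273.1 185. ] 470 [0.6209 0.0386 0.02  ]
top green [267.7 296.4] 467 [0.3689 0.016  0.02  ]
top green [213.8 313.1] 492 [0.3176 0.1276 0.02  ]
top blue [ 9.4 51. ] 310 [0.869  0.7222 0.02  ]
top blue [255.6 102.5] 1740 [0.8162 0.1075 0.02  ]
top blue [164.4 101.9] 134 [0.7887 0.3231 0.02  ]
top blue [533.5 123.7] 1148 [ 0.8514 -0.5499  0.02  ]
top blue [216.9 138.4] 402 [0.7149 0.1844 0.02  ]
scene yellow [82.2 62.1] 705 [ 0.3519 -1.0025  0.02  ]
scene yellow [209.4 167.5] 515 [ 0.5208 -0.2984  0.02  ]
scene green [327.4 177.8] 223 [0.3773 0.0197 0.02  ]
scene green [369.6 181.3] 229 [0.3261 0.1312 0.02  ]
scene green [291.1 237.3] 314 [0.6055 0.0317 0.02  ]
scene blue [ 9.6 74.3] 72 [ 0.5339 -1.1935  0.02  ]
scene blue [ 53.2 204.6] 1336 [ 0.8577 -0.6029  0.02  ]
scene blue [275.1 307.5] 1702 [0.7965 0.099  0.02  ]
scene blue [321.9 300.2] 354 [0.7221 0.1874 0.02  ]
scene blue [363.2 297.9] 131 [0.6655 0.2722 0.02  ]
```

View pics/f_t1.png

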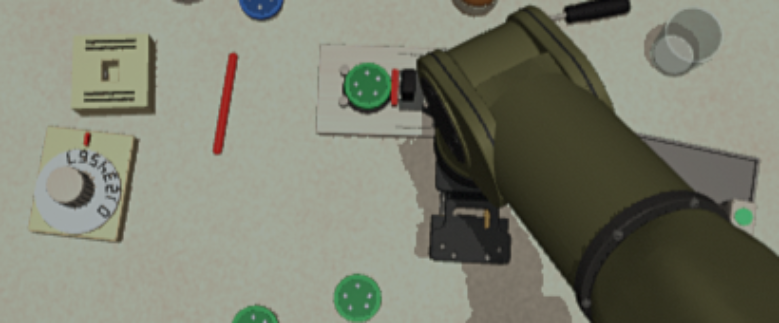

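View pics/f_s1.png

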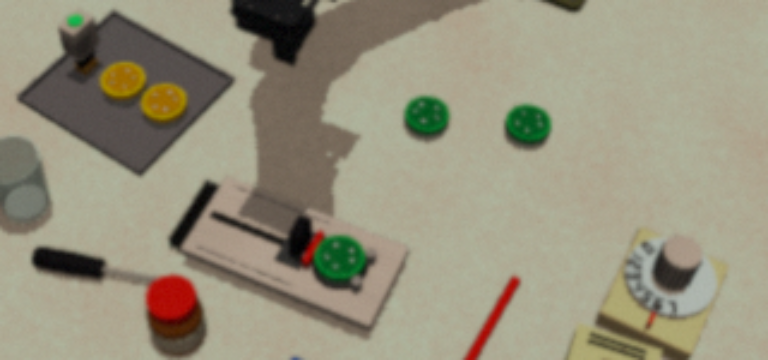

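```bash
python3 -c "
from plant import r,get_state
print(r.finish_job(),get_state()['clock'])"
```

```text
the job is handed in; nothing more can be done
the job is handed in; nothing more can be done
```

The job is done and handed in, at about 42 s on the robot's clock.

- **Lamp:** I pulled the cartridge straight up out of its socket. It now stands in the grey tray.
- **Dial:** I turned it from 2 to 6, and the last wrist and top pictures show 6 at the red index.
- **Yellow dishes:** only two were present, and neither moved before I picked it up. They lie side by side on the tray floor, about 9 mm apart.
- **Green dish:** of the three look-alikes I took the one farthest from the base, at about 0.465 m against 0.37 m and 0.34 m. It sits flat on the seat, measured at (0.616, 0.037) against a seat measured at (0.616, 0.036), and touches both posts.
- **Clamp:** I slid the jaw up until the red pad was pressed in by about 4–5 mm, estimated from the pictures. It stayed pressed after I let go.
- **Everything else:** the blue dish and the other two green dishes measured the same as at the start. The other items look untouched in the pictures.

- **Disagreement:** the scene and top cameras differed by up to about 8 mm on the dishes, so I took the dish and seat positions from close wrist views.
- **Not confirmed from above:** in the last top view the arm hid the yellow dishes and part of the tray, so I confirmed those from the scene view.
- **Force:** the highest wrist force I read was about 20 N.

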